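Free the seized fixture lock and stack the rotor packs

TASK

Stack all the steel rotor packs lying on the bench on the fixture's mandrel: break the stiff lock knob loose and turn it counterclockwise until the keeper arm is unlocked, swing the arm well clear of the mandrel, and seat every pack on the spigot, turned so that its three holes drop over the three pins, flat and fully down on the one below. Then swing the keeper arm back over the stack and lock it by turning the knob all the way back clockwise past its stiff spot to the stop. Leave the other things on the bench where they are.

Things in the scene. Friction and masses are not known exactly. Their poses are not given: they have to be found in the camera images.
- clamp_knob (a joint): Lock knob, vertical axis, in rad: 0 = locked (clockwise stop, the start), counterclockwise from above to 2.4 (stop). Stiff (0.45 N m at first) from 0 to 0.35, then snaps to 0.65 and turns freely, staying where left. Going back: stiff from 0.65 to 0.33, then snaps to 0. It draws down the bolt that locks the arm: arm free beyond 1.9 rad; keep it there until the arm is home again, or the bolt blocks it.
- knob_grip (a point): Point on the axis of the black knob, 12 mm below the top of its bar, 76 mm above the bench. z up; x runs along the bar (56 mm long, 14 mm wide, 34 mm high) and turns with it; grip the bar across its 14 mm width. Below the bar is a disc 52 mm across, its top 22 mm below this point; the housing's top is 36 mm below it.
- keeper (a joint): Aluminium keeper arm, level, swinging about a vertical post, in rad: 0 = home (stop), its round end straight over the mandrel; growing clockwise seen from above to 1.8 (stop), away from the mandrel and the robot. Light friction (0.06 N m), stays where left. Locked at home (0.06 rad play) until the knob is beyond 1.9 rad; the bolt enters again only with the arm at its home stop.
- keeper_handle (a point): Point on the axis of the arm's handle, an upright round black peg 16 mm across, 40 mm high, on top of the arm's round end (48 mm across, 12 mm thick, underside 105 mm above the bench). The point is 15 mm below the peg's top, 25 mm above the arm's top face, 142 mm above the bench; it moves with the arm on a circle of 99.6 mm radius about keeper_pivot.
- keeper_pivot (a point): The arm's pivot: a point on the vertical axis of the fixed post (24 mm across), 105 mm above the bench. Above it is the arm's boss, 36 mm across, to 121 mm above the bench.
- seat (a point): Middle of the mandrel's seat, on the top of the grey fixture (fixed, 150 x 295 mm, 40 mm high); 40 mm above the bench, z up, x towards one of the pins. From it rise a spigot 18 mm across, 59 mm high (top 7 mm tapering to 10 mm) and three pins 6 mm across, 52 mm high (top 3 mm tapered), on a circle of 20 mm radius at 0, 120 and 240 degrees from x.
- pack0: Rotor pack: plain steel disc 60 mm across, 12 mm thick (0.2 kg), with a 21 mm centre bore and three 10 mm through holes on a circle of 20 mm radius. Origin: centre of one flat face (the underside at the start); z is the disc's axis, x points to one hole (others at 120 and 240 degrees). Both faces are alike: either way up will do. Absent in some starts.
- pack0_mid (a point): The middle of pack0, on its axis, 6 mm from either face; same axes as the pack.
- pack1: Rotor pack: plain steel disc 60 mm across, 12 mm thick (0.2 kg), with a 21 mm centre bore and three 10 mm through holes on a circle of 20 mm radius. Origin: centre of one flat face (the underside at the start); z is the disc's axis, x points to one hole (others at 120 and 240 degrees). Both faces are alike: either way up will do. Absent in some starts.
- pack1_mid (a point): The middle of pack1, on its axis, 6 mm from either face; same axes as the pack.
- pack2: Rotor pack: plain steel disc 60 mm across, 12 mm thick (0.2 kg), with a 21 mm centre bore and three 10 mm through holes on a circle of 20 mm radius. Origin: centre of one flat face (the underside at the start); z is the disc's axis, x points to one hole (others at 120 and 240 degrees). Both faces are alike: either way up will do. Absent in some starts.
- pack2_mid (a point): The middle of pack2, on its axis, 6 mm from either face; same axes as the pack.
- pack3: Rotor pack: plain steel disc 60 mm across, 12 mm thick (0.2 kg), with a 21 mm centre bore and three 10 mm through holes on a circle of 20 mm radius. Origin: centre of one flat face (the underside at the start); z is the disc's axis, x points to one hole (others at 120 and 240 degrees). Both faces are alike: either way up will do. Absent in some starts.
- pack3_mid (a point): The middle of pack3, on its axis, 6 mm from either face; same axes as the pack.
- relay: Bystander, not to be moved: a grey block 34 x 22 x 30 mm high, among the packs. Origin: its underside, at the middle.
- relay2: Bystander, not to be moved: a grey block 34 x 22 x 30 mm high, near the robot. Origin: its underside, at the middle.
- contactor: Bystander, not to be moved: a grey block 55 x 45 x 60 mm high. Origin: its underside, at the middle.
- screwdriver: Bystander, not to be moved: a screwdriver with black handle lying along its x axis, about 200 mm long. Origin: its underside, at the middle.
- wrench: Bystander, not to be moved: a flat steel wrench lying along its x axis, about 180 mm long. Origin: its underside, at the middle.
- jar: Bystander, not to be moved: a white jar, 56 mm across and 60 mm high. Origin: its underside, at the middle.
- parts_tray: Bystander, not to be moved: a green open tray 90 x 130 x 35 mm high. Origin: its underside, at the middle.
Not all that is in view belongs to the job. Leave any blue or red look-alike of the pack0 alone.

How it is judged:
On the way, in this order (a step that is already met when the one before it is completed fails the run):
1. the knob is broken loose and turned counterclockwise until the arm is unlocked (beyond 1.9 rad) (value of joint clamp_knob above 1.9 rad), for 0.2 s.
2. the keeper arm is swung clear of the mandrel (beyond 1.1 rad) (value of joint keeper above 1.1 rad), for 0.2 s.
3. every pack present is on the mandrel with the pins through its holes, flat and released (horizontal distance between each of pack0_mid, pack1_mid, pack2_mid, pack3_mid and seat below 0.004 m and z of each of pack0_mid, pack1_mid, pack2_mid, pack3_mid in the frame of seat below 0.0455 m and angle between the z axis of each of pack0_mid, pack1_mid, pack2_mid, pack3_mid and the z axis of seat, either way round below 0.06 rad and linear speed of each of pack0, pack1, pack2, pack3 below 0.03 m/s and contact force between the fingers and pack0 below 0.5 N and contact force between the fingers and pack1 below 0.5 N and contact force between the fingers and pack2 below 0.5 N and contact force between the fingers and pack3 below 0.5 N), for 0.3 s.
4. the keeper arm is back over the stack (within 0.1 rad of home) (value of joint keeper below 0.1 rad), for 0.2 s.
At the end, for the whole second after the job is handed in: Every pack present is on the mandrel: its middle within 4 mm of the spigot's axis, level within 0.06 rad, below the pin tops (its middle less than 45.5 mm above the seat) and at rest; the keeper arm is within 0.1 rad of home; the knob is within 0.2 rad of its clockwise stop (horizontal distance between each of pack0_mid, pack1_mid, pack2_mid, pack3_mid and seat below 0.004 m and z of each of pack0_mid, pack1_mid, pack2_mid, pack3_mid in the frame of seat below 0.0455 m and angle between the z axis of each of pack0_mid, pack1_mid, pack2_mid, pack3_mid and the z axis of seat, either way round below 0.06 rad and linear speed of each of pack0, pack1, pack2, pack3 below 0.03 m/s and value of joint keeper below 0.1 rad and value of joint clamp_knob below 0.2 rad); the robot touches nothing.
It fails at once if a bystander (relay, contactor, screwdriver, wrench, jar or parts tray) is moved by more than 6 cm (distance of any of relay, relay2, contactor, screwdriver, wrench, jar, parts_tray from where it was at the start of the episode above 0.06 m).
Of pack0, pack1, pack2, pack3 only 2 to 4 are there at a start; the rules pass over those that are not, and their reading is None.
At some moment in a run one of pack0, pack1, pack2, pack3 may be knocked a few centimetres aside while the robot is not near it.
Once in a run the grip may slacken for a moment while it holds something.
It also fails if it takes over 210 s, if anything falls off the work surface, if the arm or the gripper's body presses on something with over 40 N, if the wrist force passes 120 N, or if a joint passes its speed limit or range.

ROBOT

A 7-joint arm with a two-finger parallel gripper is mounted at the origin on the work surface. World frame = base frame: x ahead of the robot, y to its left, z up, the work surface at z = 0. Lengths are in m, angles in rad, forces in N, time in s.
With the tool pointing down it reaches from about 0.4 to 0.875 m from the base axis. Payload 6.5 kg.
Tool frame: the origin (TCP) lies midway between the tips of the shut fingers; the grasp point (between the pads) lies robot.hold_point_z behind it (robot.hold_point_z is the distance from the TCP to the grasp point, in m); x points along the fingers, z is the direction in which the jaws open and shut, and the axes are right-handed (so a half turn about x gives the same grasp; the last joint's range is limited). The gripper opens to 85 mm and grips with 20 to 120 N. Pads are 22 mm wide; open, the fingers measure 114 mm over their backs; the gripper's body (76 mm by 85 mm) begins 54 mm behind the grasp point. The pads swing forward as they close: fully open they stand 13 mm farther back than shut.
Start: joints at [-1.3, 0.536, -0.004, 1.538, 0.003, 1.067, -0.071], TCP at [0.215, 0.613, 0.206] pointing down, gripper open.
Joint ranges: [-2.7, 2.7], [-0.37, 2.16], [-1.27, 1.26], [0.24, 2.4], [-1.31, 4.45], [0.19, 1.91], [-2.76, 2.76]. Speed limits (rad/s): [2.39, 2.39, 3.14, 3.14, 3.14, 3.14, 3.14].

INTERFACE

Orientations are given as a rotation vector (axis times angle).
In Python, from station import robot gives the robot as it stands.
- The arm moves only by the shell command python3 -m inch 'ROWS' [OPENING] [FORCE]. ROWS is JSON, a list of rows, each a list of 4 numbers: the shift along the tool's x, y, z in m, then the turn about the tool's x in degrees. In form: [[tx, ty, tz, roll], ...]. A call has 1 to 5 rows; each row is the pose to reach, as a shift and turn from the pose commanded when the call began, along the tool's axes at that moment; what a row does not reach only later rows make up. A row lasts 1/8 s, in which the tool goes at most 62.5 mm and 10.7 degrees, less where a joint would pass 70% of its speed; a pose out of reach is approached as far as the arm can. A call with a gripper value outside its range is refused whole. OPENING is the opening in per cent of the stroke, from 0 (shut) to 100 (fully open), set as the call begins (- or left out, the last holds). The fingers move at their own pace and stop on an object; FORCE is the grip in N (left out, the last holds). Time passes only in rows, so rows that repeat a pose let the fingers close. It gives the time, the measured TCP pose, the force and the opening at its end, in the units of the state.
- robot.get_state(): the state, without advancing time (a new reading comes with each control period).
- robot.snapshot(name): name is "side" or "top"; returns (picture, depth): 480x640x3 uint8, red, green, blue; 480x640 float32, m along the optical axis (not along the pixel's ray), 0 where there is no reading.
- robot.camera_params(name): a dict with "intrinsics" (3x3 intrinsics, pixels), "eye" and "rotation" of the camera in the world. Camera axes: x right, y up, looking along -z (the intrinsics and any distortion apply to the point x, -y, -z); pixel columns grow to the right and rows downward; lengths in m; the calibration is good to about 2 mm. A picture is of the moment at which its call begins. camera_params takes no time and is no camera call.
- robot.close_job(): hands the job in, once; it reports no verdict.
Trained networks look in the newest picture that a camera, given by its name, has taken for a name from the list of things; names that differ only in an ending like _2 or _b are one class to them, and where a whole thing is asked for, a point or a joint stands for the part that bears it (a point fixed in the world has none). Each returns a list of dicts, best first, with "p" (0 to 1); they miss things now and then, are a little off and sometimes report something else, mostly with a low value. They report only what shows in the picture. A call takes as long as a camera call. They do not tell look-alikes from the thing itself.
- robot.regions_of(thing, camera): "region" (480x640 bool, what is visible of it) and "bbox" ([left, top, right, bottom] in pixels, round what is visible of it).
The state is a dict: "time_s": time; "qpos": joint angles; "qd": joint speeds; "tau": joint torques, N m; "ee_pos": TCP position; "tool_rot": TCP orientation; "force": force on the tool from outside, world axes, zero at the start; "wrist_torque": the same for the moment, N m; "opening": opening from 0.0 (shut) to 1.0 (fully open).
Only numpy, scipy, OpenCV 4.12 (cv2) and the standard library are available. Lean on these libraries where they do the work, as an engineer would, in place of code of your own. Each camera call takes 0.05 s, during which the arm holds its last target.

## Working session

There is one attempt and no reset: what is moved stays moved. The work goes in short steps, Python scripts to look and compute and a shell command to move; the robot and the scene stay as the last step left them, time stands still between calls to the robot, and variables do not carry over. Pictures are saved under pics/ and viewed, and the job is handed in when it is done.

```bash
ls; mkdir -p pics
python3 - <<'E'
from station import robot
import cv2,numpy as np
s=robot.get_state()
for k,v in s.items(): print(k,np.round(v,4))
print(robot.hold_point_z)
for c in ("side","top"):
    p,d=robot.snapshot(c); cv2.imwrite(f"pics/{c}0.png",p[:,:,::-1]); np.save(f"pics/{c}0d.npy",d)
    print(c,robot.camera_params(c))
E
```

```text
pics
time_s 0.0
qpos [-1.3002  0.5372 -0.0044  1.5389  0.0026  1.0673 -0.0712]
qd [-0.0002 -0.0006  0.0001 -0.0002 -0.0002 -0.0006 -0.0004]
tau [-1.20000e-03 -5.83408e+01  1.04760e+00 -2.59100e+01  1.22000e-02
  9.60000e-03 -0.00000e+00]
ee_pos [0.2146 0.6128 0.2049]
tool_rot [-0.9588  1.3513  0.9569]
force [-0.7623 -0.5234 -0.3202]
wrist_torque [-0.0431  0.0061  0.0066]
opening 0.9991
0.0187
side {'intrinsics': array([[437.19347933,   0.        , 316.80289465],
       [  0.        , 437.19347933, 243.82775022],
       [  0.        ,   0.        ,   1.        ]]), 'eye': array([0.33305085, 0.80277094, 0.70717222]), 'rotation': array([ 0.15787665, -1.33020341, -2.58051699])}
top {'intrinsics': array([[569.42129395,   0.        , 320.47465219],
       [  0.        , 569.42129395, 246.61629272],
       [  0.        ,   0.        ,   1.        ]]), 'eye': array([ 0.31331425, -0.01659854,  1.38308145]), 'rotation': array([ 0.13606887, -0.14013493, -1.55056788])}
```

View pics/side0.png

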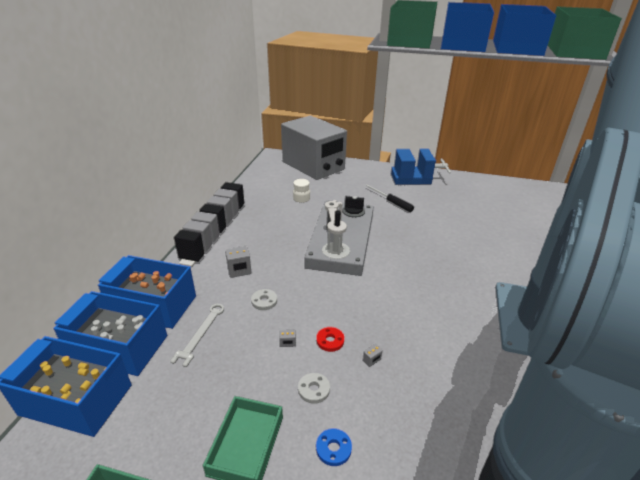

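View pics/top0.png

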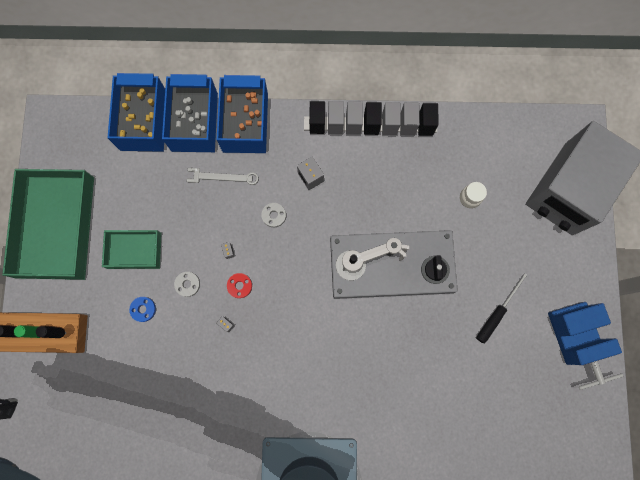

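Top view: steel packs at about (273,214) and (187,284). Look-alikes are red (239,286) and blue (142,309). The fixture is at (393,264), with its mandrel at (350,262), pivot (395,246) and knob (436,268). In the side view the same two packs are at (264,299) and (314,387).

```bash
cat > h.py <<'E'
from station import robot
import cv2,numpy as np
from scipy.spatial.transform import Rotation as R
def snap(c,name=None):
    p,d=robot.snapshot(c)
    if name: cv2.imwrite(f"pics/{name}.png",p[:,:,::-1])
    return p,d
def cam(c):
    q=robot.camera_params(c); return q["intrinsics"],np.array(q["eye"]),R.from_rotvec(q["rotation"]).as_matrix()
def onplane(c,u,v,z):
    K,e,M=cam(c); u=np.asarray(u,float);v=np.asarray(v,float)
    r=np.stack([(u-K[0,2])/K[0,0],-(v-K[1,2])/K[1,1],-np.ones_like(u)],-1)@M.T
    t=(z-e[2])/r[...,2]; return e+r*t[...,None]
def cloud(c,d):
    K,e,M=cam(c); v,u=np.mgrid[0:480,0:640]
    P=np.stack([(u-K[0,2])/K[0,0]*d,-(v-K[1,2])/K[1,1]*d,-d],-1)@M.T+e
    P[d<=0]=np.nan; return P
def proj(c,X):
    K,e,M=cam(c); q=(np.asarray(X)-e)@M; q=q*np.array([1,-1,-1]); w=q@K.T; return w[...,:2]/w[...,2:]
def tool():
    s=robot.get_state(); return np.array(s["ee_pos"]),R.from_rotvec(s["tool_rot"]).as_matrix(),s
def st():
    p,M,s=tool(); print("t",round(s["time_s"],2),"tcp",np.round(p,4),"toolaxes x",np.round(M[:,0],3),"y",np.round(M[:,1],3),"z",np.round(M[:,2],3),"yawz",np.round(np.degrees(np.arctan2(M[1,2],M[0,2])),1),"op",round(s["opening"],3),"F",np.round(s["force"],1),"T",np.round(s["wrist_torque"],2),"q7",round(s["qpos"][6],2))
def go(target,yaw=None,hold=True):
    """shift in tool axes (m) and roll deg to bring TCP to target, tool z (jaw axis) to yaw deg (mod 180)"""
    p,M,s=tool(); d=M.T@(np.asarray(target)-p); out=[d]
    roll=None
    if yaw is not None:
        cur=np.degrees(np.arctan2(M[1,2],M[0,2])); dy=(yaw-cur+90)%180-90
        roll=-dy  # tool x down
    print("shift",np.round(d,4),"roll",roll)
E
python3 - <<'E'
from h import *
for c in ("top","side"):
    p,d=snap(c); P=cloud(c,d)
    for th in ("pack0","seat","knob_grip","keeper_handle","relay","contactor","screwdriver","wrench","jar","parts_tray"):
        for r in robot.regions_of(th,c):
            if r["p"]<.3: continue
            m=r["region"]; q=P[m]; print(c,th,round(r["p"],2),np.round(r["bbox"]),"med",np.round(np.nanmedian(q,0),3),"rgb",np.median(p[m],0))
p,d=snap("top"); cv2.imwrite("pics/topz.png",cv2.resize(p[185:330,120:280,::-1],None,fx=4,fy=4,interpolation=3))
cv2.imwrite("pics/topf.png",cv2.resize(p[220:310,320:470,::-1],None,fx=5,fy=5,interpolation=3))
st()
E
```

```text
top pack0 0.87 [258. 203. 283. 226.] med [0.637 0.1   0.011] rgb [174. 173. 169.]
top pack0 0.77 [129. 298. 156. 324.] med [0.398 0.408 0.011] rgb [ 56. 102. 180.]
top pack0 0.73 [227. 271. 249. 299.] med [0.458 0.178 0.012] rgb [197.  64.  61.]
top pack0 0.72 [175. 272. 197. 300.] med [0.463 0.305 0.011] rgb [176. 175. 170.]
top seat 0.66 [332. 229. 460. 298.] med [ 0.51  -0.189  0.041] rgb [136. 135. 136.]
top knob_grip 0.86 [421. 255. 448. 284.] med [ 0.501 -0.286  0.06 ] rgb [40. 39. 41.]
top keeper_handle 0.71 [343. 240. 407. 267.] med [ 0.526 -0.133  0.117] rgb [193. 189. 184.]
top relay 0.6 [223. 244. 235. 260.] med [0.54  0.205 0.027] rgb [141. 138. 134.]
top relay 0.46 [220. 318. 233. 329.] med [0.366 0.204 0.03 ] rgb [143. 141. 138.]
top contactor 0.58 [297. 156. 326. 191.] med [0.73  0.01  0.058] rgb [138. 136. 137.]
top screwdriver 0.69 [478. 274. 524. 342.] med [ 0.388 -0.435  0.021] rgb [32. 31. 33.]
top wrench 0.75 [188. 165. 252. 183.] med [0.732 0.249 0.007] rgb [171. 170. 166.]
top jar 0.95 [461. 183. 487. 206.] med [ 0.684 -0.385  0.057] rgb [213. 214. 203.]
top pa
[... 1291 characters left out ...]
ide screwdriver 0.55 [326. 197. 348. 235.] med [ 0.523 -0.093  0.118] rgb [166. 163. 158.]
side screwdriver 0.53 [368. 185. 415. 210.] med [ 0.383 -0.421  0.018] rgb [38. 37. 39.]
side wrench 0.77 [172. 302. 222. 367.] med [0.734 0.244 0.007] rgb [182. 183. 179.]
side jar 0.69 [326. 199. 343. 234.] med [ 0.524 -0.097  0.117] rgb [164.5 162.  158. ]
side jar 0.54 [291. 178. 310. 204.] med [ 0.688 -0.372  0.036] rgb [160. 157. 150.]
side parts_tray 0.69 [202. 395. 285. 480.] med [0.548 0.442 0.007] rgb [ 85. 147. 114.]
t 1.25 tcp [0.2148 0.6135 0.2058] toolaxes x [ 0. -0. -1.] y [-0.944  0.33  -0.   ] z [ 0.33   0.944 -0.   ] yawz 70.7 op 1.003 F [-0.4  0.3  0.4] T [-0.02  0.01  0.03] q7 -0.07
```

View pics/topz.png

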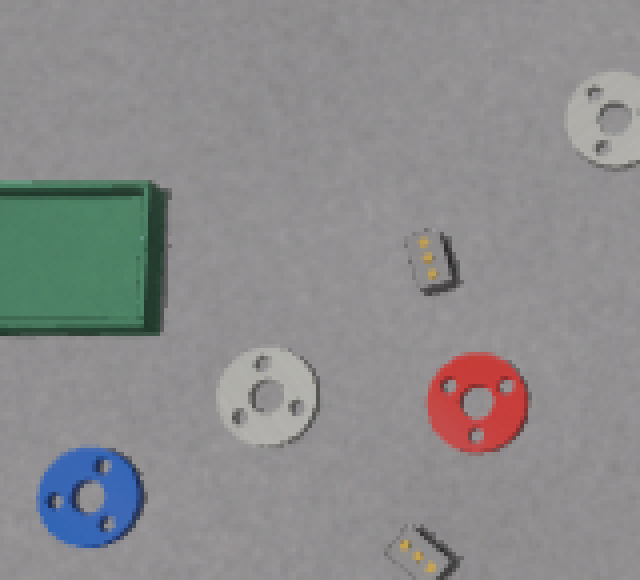

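View pics/topf.png

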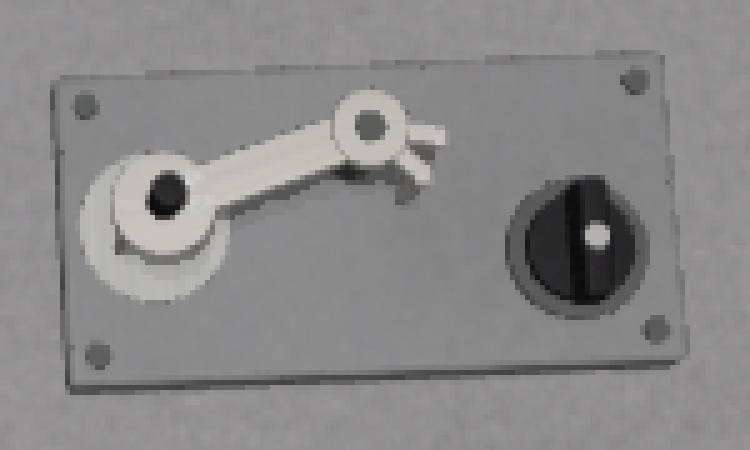

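Two steel packs, A (0.637,0.10) and B (0.463,0.307). Only these fit the description: pack B at crop (268,397) and pack A at (615,118) are steel grey, while the others are red and blue. Next I measure the knob, handle and pivot precisely.

```bash
cat >> h.py <<'E'
def knob():
    out=[]
    for c in ("top","side"):
        p,d=snap(c); P=cloud(c,d).reshape(-1,3)
        m=(np.hypot(P[:,0]-.502,P[:,1]+.286)<.045)&(P[:,2]>.08)&(P[:,2]<.095)
        Q=P[m]
        if len(Q)<8: print(c,"few",len(Q)); continue
        (cx,cy),(w,h),a=cv2.minAreaRect((Q[:,:2]*1000).astype(np.float32))
        b=np.cov(Q[:,:2].T); ev,V=np.linalg.eigh(b); v=V[:,1]
        print(c,"knob n",len(Q),"c",round(cx,1),round(cy,1),"mean",np.round(Q.mean(0),4),"size",round(w,1),round(h,1),"bar yaw",round(np.degrees(np.arctan2(v[1],v[0]))%180,1))
E
python3 - <<'E'
from h import *
knob()
for c in ("top","side"):
    p,d=snap(c); P=cloud(c,d).reshape(-1,3)
    for nm,x,y,r,z0,z1 in (("handle",.525,-.085,.05,.150,.17),("armface",.525,-.085,.06,.110,.127),("boss",.54,-.18,.05,.118,.13),("plate",.51,-.19,.2,.035,.045)):
        m=(np.hypot(P[:,0]-x,P[:,1]-y)<r)&(P[:,2]>z0)&(P[:,2]<z1); Q=P[m]
        if len(Q)<3: print(c,nm,len(Q)); continue
        rc=cv2.minAreaRect((Q[:,:2]*1000).astype(np.float32))
        print(c,nm,len(Q),"mean",np.round(Q.mean(0),4),"min",np.round(Q.min(0),3),"max",np.round(Q.max(0),3),np.round(rc[0],1),np.round(rc[1],1),round(rc[2],1))
E
```

```text
top knob n 160 c 501.2 -290.1 mean [ 0.5011 -0.2899  0.0874] size 56.3 16.4 bar yaw 3.2
side knob n 86 c 504.2 -287.7 mean [ 0.5025 -0.2864  0.086 ] size 55.2 17.1 bar yaw 4.9
top handle 41 mean [ 0.5089 -0.0896  0.1563] min [ 0.502 -0.096  0.151] max [ 0.516 -0.083  0.161] [509.  -89.8] [13.  13.9] 28.4
top armface 446 mean [ 0.5133 -0.1024  0.117 ] min [ 0.486 -0.144  0.111] max [ 0.54  -0.067  0.126] [ 511.6 -106.5] [46.2 80.1] 7.8
top boss 166 mean [ 0.5402 -0.1728  0.1202] min [ 0.519 -0.209  0.118] max [ 0.561 -0.132  0.127] [ 540.8 -169.9] [36.8 78.7] 7.0
top plate 5605 mean [ 0.5118 -0.1902  0.04  ] min [ 0.432 -0.342  0.035] max [ 0.599 -0.043  0.045] [ 515.7 -192.4] [150.3 295. ] 3.4
side handle 33 mean [ 0.5106 -0.0865  0.1552] min [ 0.504 -0.095  0.15 ] max [ 0.519 -0.081  0.159] [510.3 -87. ] [14.9 12.6] 29.0
side armface 214 mean [ 0.5135 -0.089   0.1169] min [ 0.488 -0.143  0.11 ] max [ 0.542 -0.062  0.127] [ 513.3 -103.9] [47.2 82. ] 8.2
side boss 79 mean [ 0.5455 -0.1766  0.1197] min [ 0.531 -0.197  0.118] max [ 0.562 -0.133  0.123] [ 546.4 -165.1] [63.5 30.7] 90.0
side plate 2316 mean [ 0.5078 -0.1467  0.0404] min [ 0.435 -0.338  0.035] max [ 0.601 -0.037  0.045] [ 517.3 -188.6] [149.7 296.6] 3.6
```

```bash
python3 -m inch '[[0,-0.05,-0.035,10],[0,-0.1,-0.07,20],[0,-0.15,-0.11,30],[0,-0.2,-0.145,40],[0,-0.25,-0.18,50]]'; python3 -c "
from h import *
st(); go([.52,.08,.206]); go([.502,-.289,.16],-86.5)"
```

```text
time_s: 2.08
ee_pos: [0.3924, 0.3593, 0.2062]
tool_rot: [-0.278, 1.552, 0.28]
force: [0.7, 0.2, 0.5]
opening: 1.0
t 2.08 tcp [0.3924 0.3593 0.2062] toolaxes x [ 0.001  0.001 -1.   ] y [-0.348  0.937  0.001] z [0.937 0.348 0.001] yawz 20.4 op 1.0 F [0.7 0.2 0.5] T [0.02 0.02 0.02] q7 -0.37
shift [ 0.     -0.3063  0.0224] roll None
shift [ 0.0457 -0.646  -0.123 ] roll -73.12671739620419
```

```bash
python3 -m inch '[[0,-0.06,0.004,10],[0,-0.12,0.008,20],[0,-0.18,0.012,30],[0,-0.24,0.016,40],[0,-0.3,0.02,50]]'; python3 -c "
from h import *
st(); go([.502,-.289,.206],-86.5);go([.502,-.289,.16],-86.5)"
```

```text
time_s: 2.7
ee_pos: [0.5168, 0.0859, 0.2062]
tool_rot: [0.406, 1.532, -0.404]
force: [0.8, 0.2, -0.7]
opening: 1.003
t 2.7 tcp [0.5168 0.0859 0.2062] toolaxes x [ 0.001  0.001 -1.   ] y [0.494 0.87  0.001] z [ 0.87  -0.494  0.   ] yawz -29.6 op 1.003 F [ 0.8  0.2 -0.7] T [ 0.02 -0.02 -0.02] q7 -0.55
shift [-0.     -0.3333  0.1723] roll 56.9034067462711
shift [ 0.046  -0.3333  0.1722] roll 56.9034067462711
```

```bash
python3 -m inch '[[0,-0.05,0.03,10],[0,-0.1,0.055,20],[0,-0.155,0.08,30],[0,-0.21,0.11,40],[0,-0.265,0.14,50]]' 50; python3 -c "
from h import *
st(); go([.502,-.289,.12],-86.5)"
```

```text
time_s: 3.32
ee_pos: [0.5086, -0.2134, 0.2062]
tool_rot: [1.075, 1.289, -1.073]
force: [1.4, 0.2, 0.0]
opening: 0.503
t 3.33 tcp [ 0.5086 -0.2134  0.2062] toolaxes x [ 0.001  0.    -1.   ] y [0.983 0.181 0.001] z [ 0.181 -0.983 -0.   ] yawz -79.6 op 0.503 F [1.4 0.2 0. ] T [-0.02 -0.05  0.01] q7 -0.71
shift [ 0.0861 -0.0203  0.0731] roll 6.9318797554442
```

```bash
python3 -m inch '[[0,-0.02,0.055,7],[0.02,-0.02,0.073,7],[0.08,-0.02,0.073,7],[0.08,-0.02,0.073,7]]' 50; python3 -c "
from h import *
st(); go([.502,-.289,.061],-86.5)
snap('side','s1')"
```

```text
time_s: 3.82
ee_pos: [0.4996, -0.2854, 0.1225]
tool_rot: [1.161, 1.247, -1.165]
force: [-0.4, 0.7, -0.3]
opening: 0.5
t 3.83 tcp [ 0.4996 -0.2854  0.1225] toolaxes x [-0.007  0.004 -1.   ] y [ 0.998  0.064 -0.007] z [ 0.064 -0.998 -0.004] yawz -86.3 op 0.5 F [-0.4  0.7 -0.3] T [-0.03  0.01 -0.05] q7 -0.61
shift [0.0615 0.0026 0.004 ] roll 0.19423078940872074
```

View pics/s1.png

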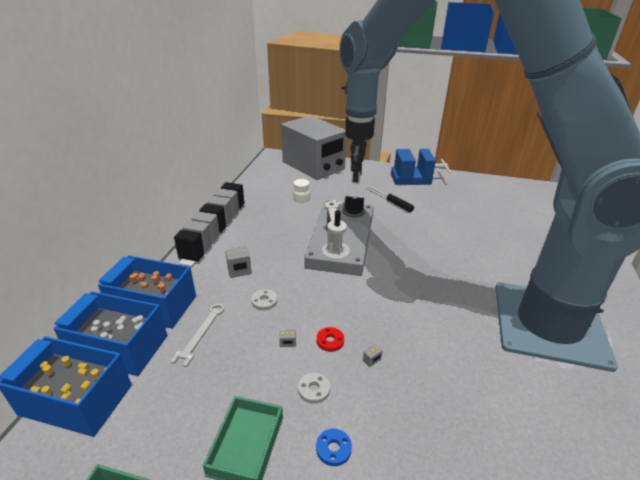

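The gripper hangs over the knob at about (355,180), with the knob at (354,203). I'll descend and grip.

```bash
python3 -m inch '[[0.03,0.002,0.003,0],[0.061,0.002,0.003,0],[0.061,0.002,0.003,0]]' 50; python3 -m inch '[[0,0,0,0],[0,0,0,0],[0,0,0,0],[0,0,0,0]]' 0 110; python3 -c "
from h import *
st()"
```

```text
time_s: 4.25
ee_pos: [0.5049, -0.2897, 0.0656]
tool_rot: [1.161, 1.24, -1.161]
force: [-0.4, 0.0, 0.3]
opening: 0.497
time_s: 4.75
ee_pos: [0.5048, -0.2903, 0.0653]
tool_rot: [1.162, 1.239, -1.161]
force: [-0.7, -0.5, 0.2]
opening: 0.002
t 4.75 tcp [ 0.5048 -0.2903  0.0653] toolaxes x [ 0.001 -0.    -1.   ] y [0.998 0.065 0.001] z [ 0.065 -0.998  0.   ] yawz -86.3 op 0.002 F [-0.7 -0.5  0.2] T [ 0.04  0.   -0.03] q7 -0.55
```

```bash
python3 -c "
from h import *
for c in ('side','top'):
  p,d=snap(c)
  x,y=proj(c,[.502,-.289,.09]); x,y=int(x),int(y)
  cv2.imwrite(f'pics/k_{c}.png',cv2.resize(p[max(0,y-60):y+60,x-80:x+80,::-1],None,fx=5,fy=5,interpolation=3))
st()"
```

```text
t 4.85 tcp [ 0.5046 -0.2902  0.0649] toolaxes x [ 0. -0. -1.] y [0.998 0.065 0.   ] z [ 0.065 -0.998  0.   ] yawz -86.3 op 0.0 F [-0.3 -0.2  0.4] T [ 0.01 -0.02 -0.05] q7 -0.55
```

View pics/k_side.png

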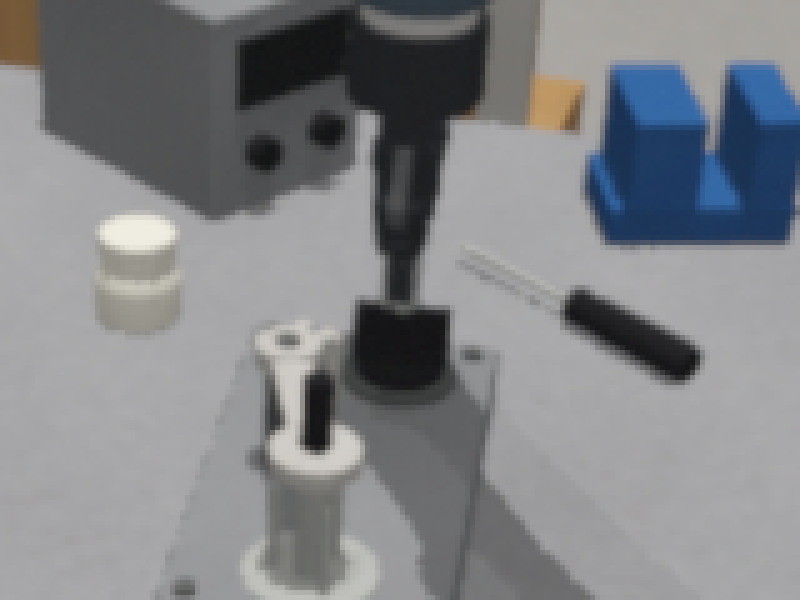

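View pics/k_top.png

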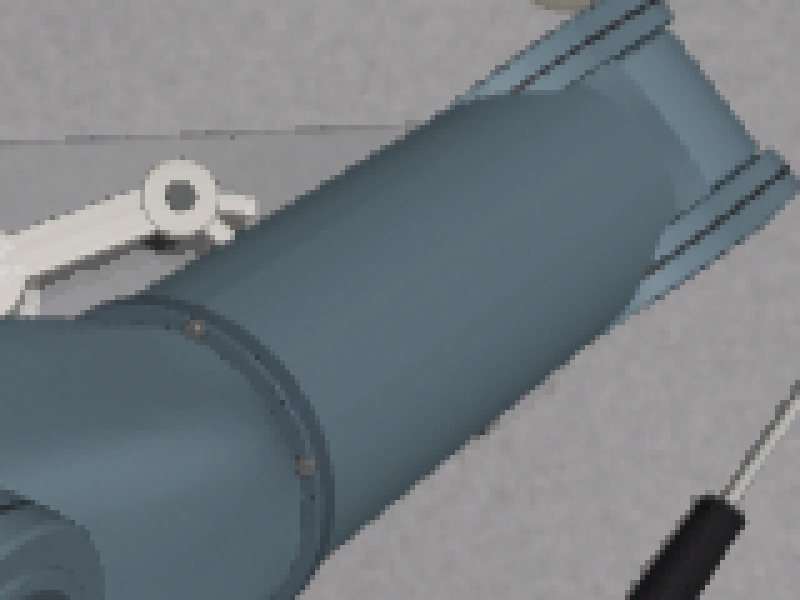

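```bash
python3 -c "
from h import *
p,d=snap('side'); P=cloud('side',d)
print(proj('side',[.502,-.289,.09]),proj('side',tool()[0]))
u,v=proj('side',[.502,-.289,.09]).astype(int)
u0=u
for r in range(v-18,v+12,2): print(r,[tuple(np.round(P[r,c]*1000).astype(int)) for c in (u-4,u-2,u,u+2,u+4)])
"
```

```text
[354.50820806 196.56291664] [353.18383563 203.8423103 ]
178 [(np.int64(508), np.int64(-228), np.int64(178)), (np.int64(502), np.int64(-227), np.int64(179)), (np.int64(498), np.int64(-230), np.int64(179)), (np.int64(492), np.int64(-229), np.int64(180)), (np.int64(494), np.int64(-278), np.int64(155))]
180 [(np.int64(509), np.int64(-236), np.int64(168)), (np.int64(503), np.int64(-234), np.int64(170)), (np.int64(497), np.int64(-231), np.int64(172)), (np.int64(492), np.int64(-231), np.int64(173)), (np.int64(493), np.int64(-273), np.int64(152))]
182 [(np.int64(509), np.int64(-239), np.int64(161)), (np.int64(504), np.int64(-242), np.int64(160)), (np.int64(499), np.int64(-242), np.int64(161)), (np.int64(493), np.int64(-239), np.int64(163)), (np.int64(493), np.int64(-272), np.int64(146))]
184 [(np.int64(511), np.int64(-251), np.int64(148)), (np.int64(507), np.int64(-264), np.int64(142)), (np.int64(502), np.int64(-262), np.int64(144)), (np.int64(494), np.int64(-245), np.int64(154)), (np.int64(491), np.int64(-264), np.int64(144))]
186 [(np.int64(512), np.int64(-257), np.int64(139)), (np.int64(5
[... 1892 characters left out ...]
, np.int64(-281), np.int64(75)), (np.int64(507), np.int64(-283), np.int64(75)), (np.int64(501), np.int64(-279), np.int64(78)), (np.int64(497), np.int64(-289), np.int64(73)), (np.int64(490), np.int64(-285), np.int64(76))]
204 [(np.int64(513), np.int64(-282), np.int64(67)), (np.int64(507), np.int64(-285), np.int64(67)), (np.int64(501), np.int64(-286), np.int64(67)), (np.int64(495), np.int64(-283), np.int64(70)), (np.int64(489), np.int64(-283), np.int64(71))]
206 [(np.int64(512), np.int64(-283), np.int64(60)), (np.int64(507), np.int64(-284), np.int64(61)), (np.int64(501), np.int64(-287), np.int64(60)), (np.int64(495), np.int64(-284), np.int64(63)), (np.int64(489), np.int64(-283), np.int64(64))]
```

```bash
python3 -c "
from h import *
print(proj('side',[.4996,-.2854,.1225]),proj('side',[.4996,-.2854,.1425]))
im=cv2.imread('pics/s1.png'); cv2.imwrite('pics/s1z.png',cv2.resize(im[140:230,310:410],None,fx=6,fy=6,interpolation=3))
"
```

```text
[355.81414416 187.17055569] [356.26526255 180.79764995]
```

View pics/s1z.png

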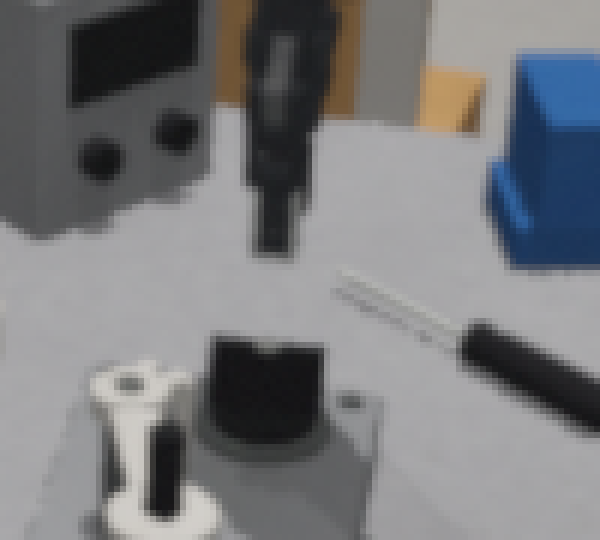

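```bash
python3 -m inch '[[-0.02,0,0,0],[-0.04,0,0,0],[-0.04,0,0,0],[-0.04,0,0,0]]'; python3 -c "
from h import *
p,d=snap('side'); st()
print(proj('side',tool()[0]))
cv2.imwrite('pics/s2z.png',cv2.resize(p[140:230,310:410,::-1],None,fx=6,fy=6,interpolation=3))
"
```

```text
time_s: 5.4
ee_pos: [0.5047, -0.29, 0.1051]
tool_rot: [1.162, 1.239, -1.161]
force: [0.2, -0.2, -0.0]
opening: -0.0
t 5.45 tcp [ 0.5044 -0.2899  0.1046] toolaxes x [-0.  0. -1.] y [ 0.998  0.065 -0.   ] z [ 0.065 -0.998 -0.   ] yawz -86.3 op -0.001 F [ 0.2  0.  -0.2] T [ 0.    0.03 -0.04] q7 -0.58
[354.03495655 191.80047323]
```

View pics/s2z.png

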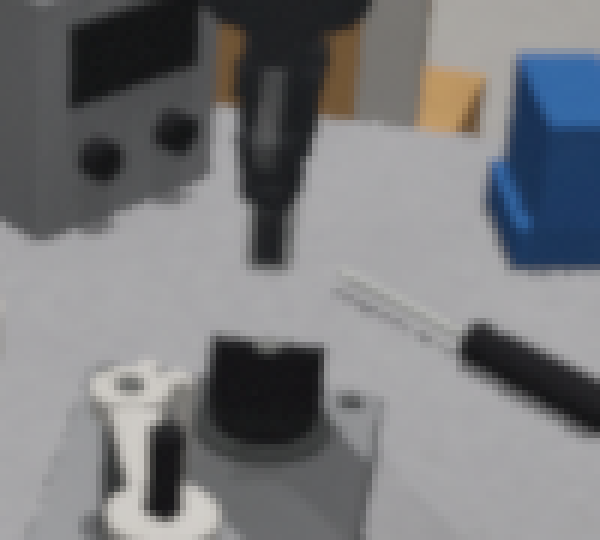

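```bash
python3 -c "
from h import *
p,d=snap('side'); P=cloud('side',d)
for r in range(168,190): 
  q=P[r,345:366]; m=(q[:,1]>-.35)&(q[:,2]>.1)
  c=np.where(m)[0]+345
  print(r,c.min() if len(c) else None,c.max() if len(c) else None,np.round(np.nanmedian(q[m],0)*1000) if m.any() else '', np.round([q[m][:,0].min()*1000,q[m][:,0].max()*1000]) if m.any() else '')
"
```

```text
168 349 360 [ 500. -241.  202.] [490. 514.]
169 350 360 [ 498. -244.  197.] [491. 512.]
170 350 359 [ 500. -248.  193.] [491. 512.]
171 349 359 [ 503. -257.  185.] [491. 517.]
172 350 359 [ 502. -259.  182.] [491. 514.]
173 350 359 [ 501. -258.  179.] [492. 514.]
174 351 358 [ 504. -277.  166.] [496. 515.]
175 351 358 [ 505. -279.  163.] [495. 515.]
176 351 358 [ 504. -280.  159.] [496. 515.]
177 351 358 [ 504. -275.  158.] [495. 515.]
178 351 358 [ 503. -279.  154.] [494. 515.]
179 351 358 [ 504. -279.  151.] [495. 514.]
180 351 358 [ 503. -279.  148.] [495. 514.]
181 351 358 [ 503. -278.  145.] [494. 514.]
182 351 358 [ 503. -281.  141.] [494. 514.]
183 351 358 [ 503. -279.  139.] [494. 513.]
184 351 357 [ 505. -283.  133.] [496. 513.]
185 None None  
186 None None  
187 None None  
188 None None  
189 None None
```

The camera depth puts the shut finger tips at z≈0.132, while the reported TCP is 0.105. So the real tips are about 26 mm above the reported TCP, and the fingers closed just above the bar. I'll correct for this and watch the forces.

```bash
python3 -m inch '[[0,0,0,0],[0,0,0,0],[0.02,-0.003,0,0],[0.035,-0.003,0,0]]' 50;  python3 -m inch '[[0.012,0,0,0],[0.02,0,0,0],[0.028,0,0,0],[0.033,0,0,0],[0.033,0,0,0]]'; python3 -c "
from h import *
p,d=snap('side'); st()
cv2.imwrite('pics/s3z.png',cv2.resize(p[140:230,310:410,::-1],None,fx=6,fy=6,interpolation=3))
"
```

```text
time_s: 6.0
ee_pos: [0.5012, -0.2903, 0.069]
tool_rot: [1.162, 1.24, -1.162]
force: [-0.6, 1.0, -0.1]
opening: 0.5
time_s: 6.62
ee_pos: [0.5015, -0.2903, 0.0366]
tool_rot: [1.161, 1.239, -1.161]
force: [-0.7, -0.3, 0.1]
opening: 0.501
t 6.67 tcp [ 0.5017 -0.2905  0.0369] toolaxes x [ 0. -0. -1.] y [0.998 0.065 0.   ] z [ 0.065 -0.998  0.   ] yawz -86.3 op 0.504 F [ 0.3 -0.  -0.2] T [-0.03  0.06  0.  ] q7 -0.52
```

View pics/s3z.png

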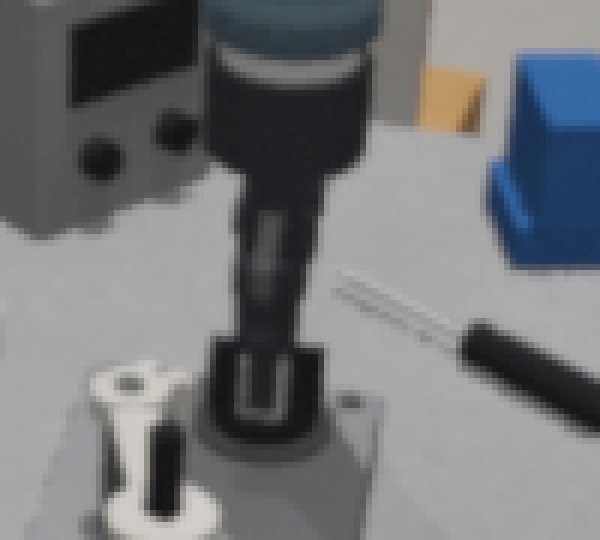

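Now the front finger stands in front of the bar (tip at crop (262,418)), straddling it correctly. I'll close.

```bash
python3 -m inch '[[0,0,0,0],[0,0,0,0],[0,0,0,0],[0,0,0,0]]' 0 110; python3 -c "
from h import *
st()"
```

```text
time_s: 7.18
ee_pos: [0.5019, -0.2912, 0.0375]
tool_rot: [1.161, 1.237, -1.162]
force: [-0.7, -1.7, 5.9]
opening: 0.142
t 7.17 tcp [ 0.5019 -0.2912  0.0375] toolaxes x [ 0.001 -0.001 -1.   ] y [0.998 0.064 0.001] z [ 0.064 -0.998  0.001] yawz -86.3 op 0.142 F [-0.7 -1.7  5.9] T [-0.18  0.23 -0.01] q7 -0.52
```

```bash
python3 -m inch '[[0,0,0,-6],[0,0,0,-14],[0,0,0,-22],[0,0,0,-30],[0,0,0,-40]]'; python3 -c "
from h import *
st()"
```

```text
time_s: 7.8
ee_pos: [0.5021, -0.2918, 0.0375]
tool_rot: [0.627, 1.476, -0.629]
force: [-0.5, -3.1, 2.8]
opening: 0.14
t 7.8 tcp [ 0.5021 -0.2918  0.0375] toolaxes x [ 0.002 -0.002 -1.   ] y [ 0.72   0.694 -0.   ] z [ 0.694 -0.72   0.003] yawz -46.0 op 0.14 F [-0.5 -3.1  2.8] T [-0.57  0.11 -0.1 ] q7 0.04
```

```bash
python3 -m inch '[[0,0,0,-10],[0,0,0,-20],[0,0,0,-30],[0,0,0,-40],[0,0,0,-50]]'; python3 -m inch '[[0,0,0,-10],[0,0,0,-20],[0,0,0,-30],[0,0,0,-37],[0,0,0,-37]]'; python3 -c "
from h import *
st()"
```

```text
time_s: 8.43
ee_pos: [0.5028, -0.2922, 0.0375]
tool_rot: [-0.057, 1.567, 0.052]
force: [1.8, -3.8, -0.2]
opening: 0.143
time_s: 9.05
ee_pos: [0.5034, -0.292, 0.0375]
tool_rot: [-0.558, 1.496, 0.552]
force: [4.2, -4.1, 0.1]
opening: 0.142
t 9.05 tcp [ 0.5034 -0.292   0.0375] toolaxes x [ 0.004 -0.002 -1.   ] y [-0.652  0.758 -0.004] z [0.758 0.652 0.001] yawz 40.7 op 0.142 F [ 4.2 -4.1  0.1] T [-0.9  -0.68  0.02] q7 1.21
```

```bash
python3 -m inch '[[0,0,0,0],[0,0,0,0],[-0.03,0,0,0],[-0.09,0,0,0],[-0.14,0,0,0]]' 40 80; python3 -c "
from h import *
st(); go([.5095,-.0885,.18])
K=snap('side','s4')"
```

```text
time_s: 9.68
ee_pos: [0.5013, -0.2899, 0.1785]
tool_rot: [-0.555, 1.499, 0.556]
force: [1.3, -0.0, -0.8]
opening: 0.399
t 9.68 tcp [ 0.5013 -0.2899  0.1785] toolaxes x [-0.  0. -1.] y [-0.652  0.758  0.001] z [ 0.758  0.652 -0.   ] yawz 40.7 op 0.399 F [ 1.3 -0.  -0.8] T [-0.01 -0.01 -0.03] q7 1.2
shift [-0.0014  0.1474  0.1375] roll None
```

View pics/s4.png

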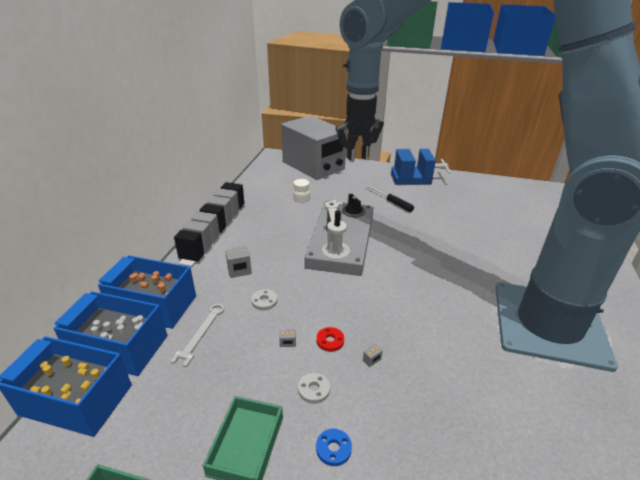

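Knob bar is now turned. Next is the keeper handle.

```bash
python3 -m inch '[[0,0.04,0.035,5],[0,0.08,0.075,10],[0,0.12,0.11,15],[0,0.147,0.137,20],[0,0.147,0.137,20]]' 60; python3 -c "
from h import *
st(); go([.51,-.0885,.1],21)
for c in ('side','top'):
  p,d=snap(c); x,y=proj(c,[.51,-.088,.15]).astype(int)
  cv2.imwrite(f'pics/h_{c}.png',cv2.resize(p[max(0,y-50):y+50,x-60:x+60,::-1],None,fx=5,fy=5,interpolation=3))"
```

```text
time_s: 10.35
ee_pos: [0.5094, -0.0854, 0.1764]
tool_rot: [-0.286, 1.552, 0.289]
force: [0.1, -0.6, 0.2]
opening: 0.6
t 10.35 tcp [ 0.5094 -0.0854  0.1764] toolaxes x [-0.001  0.002 -1.   ] y [-0.359  0.933  0.002] z [ 0.933  0.359 -0.   ] yawz 21.0 op 0.6 F [ 0.1 -0.6  0.2] T [-0.05 -0.04 -0.05] q7 0.49
shift [ 0.0764 -0.0033 -0.0005] roll 0.018510238243649724
```

View pics/h_side.png

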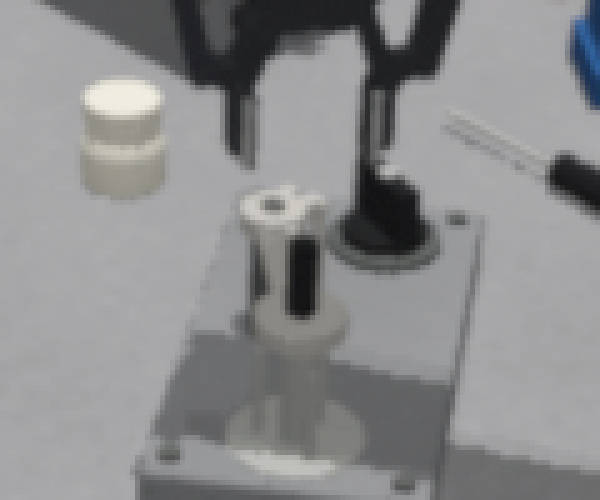

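Finger midpoint at crop x≈308, peg at 302, so it is centred. I'll descend and close gently.

```bash
python3 -m inch '[[0.03,-0.003,0,0],[0.055,-0.003,0,0],[0.076,-0.003,0,0],[0.076,-0.003,0,0]]'; python3 -m inch '[[0,0,0,0],[0,0,0,0],[0,0,0,0]]' 0 30; python3 -c "
from h import *
st()
p,_,_=tool(); piv=np.array([.546,-.180]); 
for c in ('side',):
  im,d=snap(c); x,y=proj(c,[.51,-.088,.15]).astype(int)
  cv2.imwrite(f'pics/h2_{c}.png',cv2.resize(im[max(0,y-50):y+50,x-60:x+60,::-1],None,fx=5,fy=5,interpolation=3))"
```

```text
time_s: 10.95
ee_pos: [0.509, -0.0939, 0.0995]
tool_rot: [-0.282, 1.556, 0.282]
force: [0.1, -0.6, 1.1]
opening: 0.602
time_s: 11.32
ee_pos: [0.5115, -0.0928, 0.1018]
tool_rot: [-0.284, 1.55, 0.283]
force: [0.2, -1.3, 4.1]
opening: 0.175
t 11.32 tcp [ 0.5115 -0.0928  0.1018] toolaxes x [ 0.002 -0.    -1.   ] y [-0.353  0.936 -0.001] z [0.936 0.353 0.002] yawz 20.7 op 0.175 F [ 0.2 -1.3  4.1] T [-0.22  0.1  -0.05] q7 0.51
```

View pics/h2_side.png

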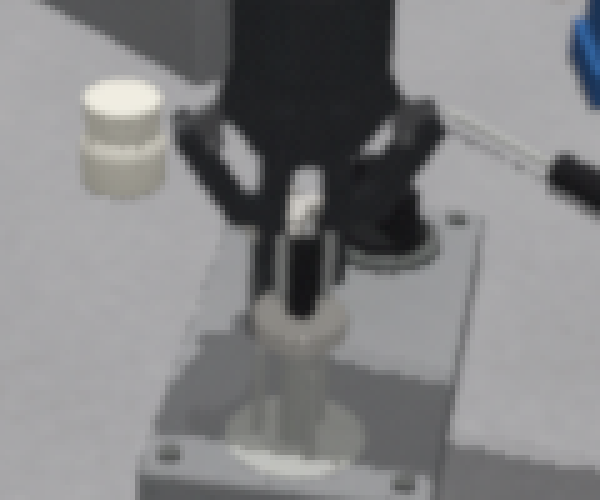

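```bash
python3 -m inch '[[-0.002,-0.0015,0.0173,10],[-0.002,-0.006,0.0341,20],[-0.002,-0.0133,0.0498,30],[-0.002,-0.0233,0.064,40],[-0.002,-0.0356,0.0763,50]]'; python3 -c "
from h import *
st()"
```

```text
time_s: 12.0
ee_pos: [0.5935, -0.0987, 0.102]
tool_rot: [0.404, 1.536, -0.406]
force: [-3.0, -2.6, -3.3]
opening: 0.176
t 12.0 tcp [ 0.5935 -0.0987  0.102 ] toolaxes x [-0.003  0.    -1.   ] y [ 0.494  0.87  -0.002] z [ 0.87  -0.494 -0.003] yawz -29.6 op 0.176 F [-3.  -2.6 -3.3] T [-0.57  0.55 -0.  ] q7 -0.23
```

```bash
python3 -m inch '[[0,-0.0015,0.0173,10],[0,-0.006,0.0341,20],[0,-0.0133,0.0498,30],[0,-0.0222,0.0627,39],[0,-0.0222,0.0627,39]]'; python3 -m inch '[[0,0,0,0],[0,0,0,0],[-0.03,0,0,0],[-0.07,0,0,0]]' 50; python3 -c "
from h import *
st()
snap('side','s5');snap('top','t5')"
```

```text
time_s: 12.62
ee_pos: [0.6368, -0.1492, 0.1019]
tool_rot: [0.925, 1.368, -0.928]
force: [-6.0, 0.7, -0.1]
opening: 0.175
time_s: 13.12
ee_pos: [0.6381, -0.148, 0.1731]
tool_rot: [0.924, 1.367, -0.925]
force: [0.2, 0.1, 0.4]
opening: 0.503
t 13.12 tcp [ 0.6381 -0.148   0.1731] toolaxes x [-0.001  0.    -1.   ] y [ 0.928  0.372 -0.001] z [ 0.372 -0.928 -0.001] yawz -68.2 op 0.503 F [0.2 0.1 0.4] T [-0.02 -0.04 -0.03] q7 -0.76
```

View pics/s5.png

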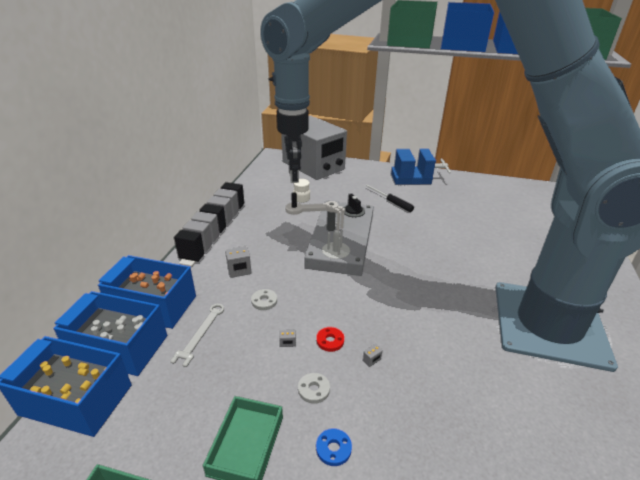

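View pics/t5.png

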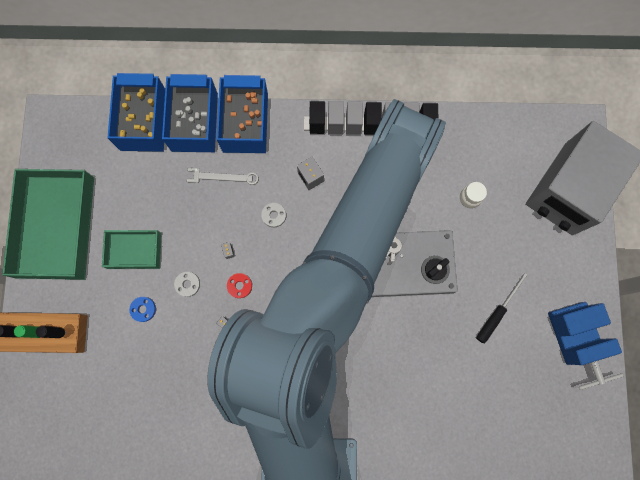

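The keeper arm is swung out: handle at side px (292,209), knob bar turned at top px (436,268). Next, fit the pack poses and hole angles, and see the pins.

```bash
cat >> h.py <<'E'
from scipy.optimize import minimize
def rect(c,img,x,y,z,h=.045,n=180):
    g=np.linspace(-h,h,n); X,Y=np.meshgrid(x+g,y+g)
    uv=proj(c,np.stack([X,Y,np.full_like(X,z)],-1)).astype(np.float32)
    return cv2.remap(img,uv[...,0],uv[...,1],cv2.INTER_CUBIC),X,Y
def fitpack(c,x,y,z=.012,save=None,bg=0):
    img,_=robot.snapshot(c) ; g=cv2.cvtColor(img,cv2.COLOR_RGB2GRAY).astype(np.float32)
    # centre: bright pixels centroid w/ iteration
    for _ in range(4):
        r,X,Y=rect(c,g,x,y,z); inn=np.hypot(X-x,Y-y)<.038
        th=(np.percentile(r[inn],85)+np.percentile(r,30))/2
        m=(r>th)&inn; 
        cs,_h=cv2.findContours(m.astype(np.uint8),cv2.RETR_EXTERNAL,cv2.CHAIN_APPROX_NONE); k=max(cs,key=cv2.contourArea)
        (cx,cy),rad=cv2.minEnclosingCircle(k); M=cv2.moments(cv2.convexHull(k)); cx,cy=M['m10']/M['m00'],M['m01']/M['m00']
        s=.09/179; x,y=x-.045+cx*s,y-.045+cy*s
    r,X,Y=rect(c,g,x,y,z)
    # angle scan
    rs=cv2.GaussianBlur(r,(0,0),2)
    best=[]
    for a in np.arange(0,120,1.):
        v=0
        for k in range(3):
            t=np.radians(a+120*k); px,py=x+.02*np.cos(t),y+.02*np.sin(t)
            mm=np.hypot(X-px,Y-py)<.004; v+=rs[mm].mean()
        best.append(v)
    best=np.array(best); i=best.argmin(); 
    f=np.fft.fft(best)[1]; ph=(np.degrees(np.angle(-f))*-1/3)%120
    print(c,"centre",np.round([x,y],4),"rad",round(rad*s*1000,1),"ang min",i,"harm",round(ph,1),"contrast",round(best.max()-best.min(),1))
    if save: cv2.imwrite(f"pics/{save}.png",cv2.resize(np.flipud(r).clip(0,255).astype(np.uint8),None,fx=2,fy=2))
    return x,y,i
E
python3 - <<'E'
from h import *
for n,x,y in (("A",.637,.102),("B",.463,.307)):
    for c in ("top","side"): fitpack(c,x,y,save=f"fit{n}{c}")
im=np.hstack([cv2.imread(f"pics/fit{n}{c}.png") for n in "AB" for c in ("top","side")])
cv2.imwrite("pics/fit.png",cv2.resize(im,(800,200)))
E
```

```text
top centre [0.6376 0.1003] rad 30.1 ang min 40 harm 40.3 contrast 159.7
side centre [0.6386 0.0993] rad 30.4 ang min 40 harm 40.6 contrast 145.7
top centre [0.4618 0.3052] rad 30.4 ang min 10 harm 10.6 contrast 168.5
side centre [0.463  0.3041] rad 30.2 ang min 10 harm 10.5 contrast 177.2
```

View pics/fit.png

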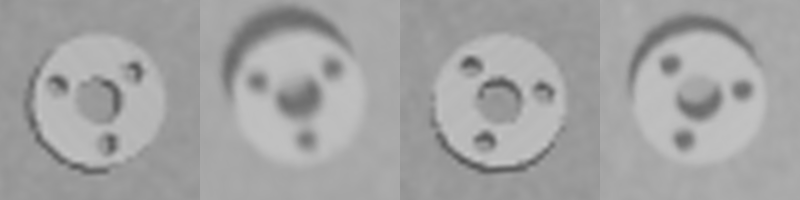

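Both cameras agree: A (0.638,0.100) with holes at 40.4°, B (0.4625,0.3047) with holes at 10.5°. I'll move towards A, then look at the pins.

```bash
python3 -m inch '[[0,0.022,-0.055,-8],[0,0.044,-0.11,-16],[0,0.066,-0.165,-24],[0,0.088,-0.22,-32],[0,0.092,-0.23,-40]]' 100; python3 -c "
from h import *
st()
p,d=snap('top','t6');q,d=snap('side','s6')
cv2.imwrite('pics/s6z.png',cv2.resize(q[190:290,280:400,::-1],None,fx=6,fy=6,interpolation=3))"
```

```text
time_s: 14.05
ee_pos: [0.6373, 0.1063, 0.1711]
tool_rot: [0.379, 1.541, -0.375]
force: [0.5, -0.7, -0.6]
opening: 1.0
t 14.05 tcp [0.6373 0.1063 0.1711] toolaxes x [-0.003  0.003 -1.   ] y [0.462 0.887 0.001] z [ 0.887 -0.462 -0.004] yawz -27.5 op 1.0 F [ 0.5 -0.7 -0.6] T [-0.05  0.07  0.07] q7 -0.54
```

View pics/t6.png

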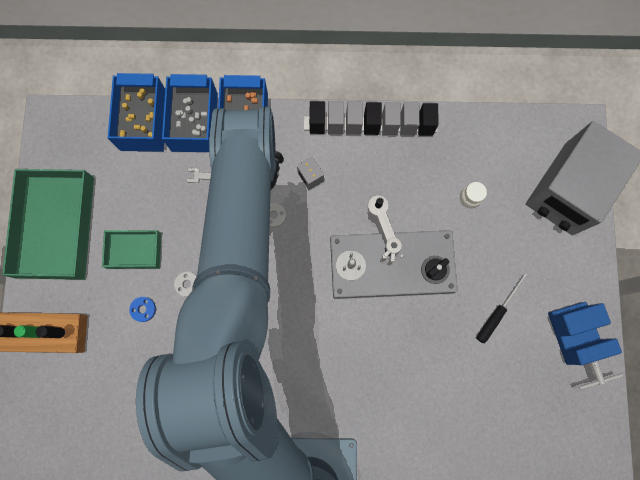

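View pics/s6z.png

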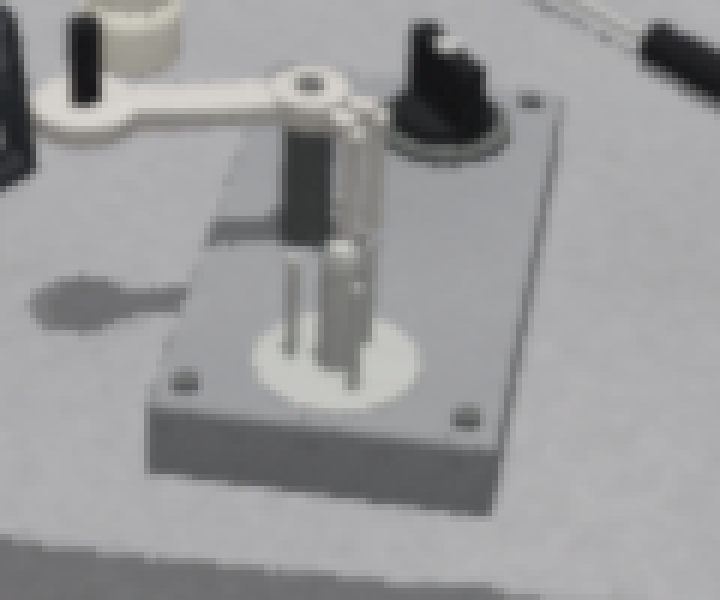

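```bash
python3 -c "
from h import *
for c,u,v,z in (('side',328.3,249.2,.04),('side',338.7,254.7,.04),('side',341.3,246.7,.04),('side',337.2,230,.099),('side',328.8,233.5,.092),('side',339.5,237.5,.092)): print(np.round(onplane(c,u,v,z),4))
p,d=snap('top')
cv2.imwrite('pics/t6z.png',cv2.resize(p[235:290,325:390,::-1],None,fx=12,fy=12,interpolation=3)[:600,:780])
# seat ring centroid
g=p.astype(int); m=(p.min(2)>185); m[:240]=0;m[285:]=0;m[:,:330]=0;m[:,375:]=0
ys,xs=np.nonzero(m); (cx,cy),r=cv2.minEnclosingCircle(np.c_[xs,ys].astype(np.float32)); print(cx,cy,r,onplane('top',cx,cy,.04))
M=cv2.moments(cv2.convexHull(np.c_[xs,ys].astype(np.int32))); print(onplane('top',M['m10']/M['m00'],M['m01']/M['m00'],.04))
q,d=snap('side'); m=(q.min(2)>190); m[:240]=0;m[265:]=0;m[:,:315]=0;m[:,360:]=0
ys,xs=np.nonzero(m); P=onplane('side',xs,ys,.04); print('side ring',P.min(0),P.max(0),(P.min(0)+P.max(0))/2)
"
```

```text
[ 0.5293 -0.0871  0.04  ]
[ 0.4983 -0.0713  0.04  ]
[ 0.4993 -0.107   0.04  ]
[ 0.5095 -0.0936  0.099 ]
[ 0.5284 -0.0828  0.092 ]
[ 0.4988 -0.0729  0.092 ]
350.3571472167969 264.9285583496094 14.682110786437988 [ 0.50938413 -0.09010252  0.04      ]
[ 0.50860889 -0.09032128  0.04      ]
side ring [ 0.47784454 -0.12003337  0.04      ] [ 0.54271896 -0.05867511  0.04      ] [ 0.51028175 -0.08935424  0.04      ]
```

View pics/t6z.png

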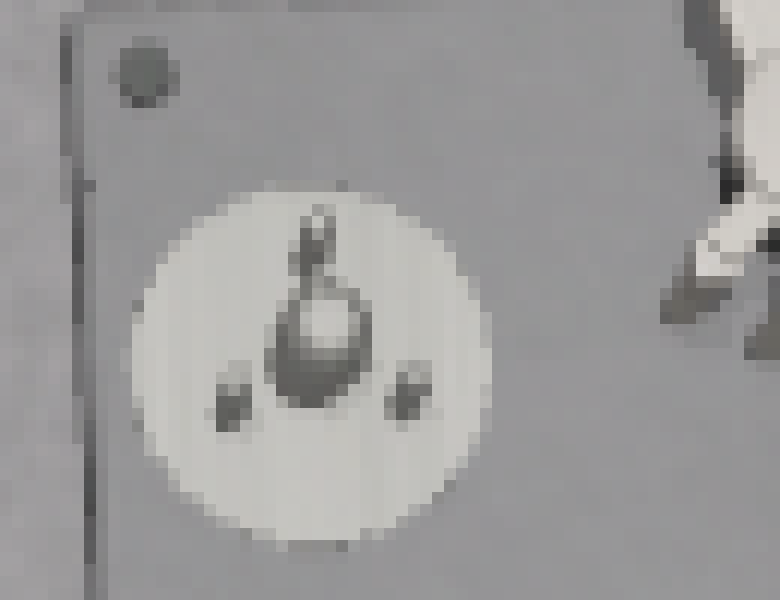

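```bash
python3 -c "
from h import *
P=[onplane('top',325+a/12-.5,235+b/12-.5,.092)[:2] for a,b in ((322,215),(240,368),(415,372))]
c=np.mean(P,0); print(np.round(P,4),c,onplane('top',325+328/12-.5,235+322/12-.5,.099))
for q in P: print(np.degrees(np.arctan2(*(q-c)[::-1]))%120, np.hypot(*(q-c)))
c=np.array([.5098,-.0897])
for q in ((.5284,-.0828),(.4988,-.0729),(.5293,-.0871),(.4983,-.0713)): q=np.array(q);print(np.degrees(np.arctan2(*(q-c)[::-1]))%120, np.hypot(*(q-c)))
# overlay for yaw hypotheses
for cam_ in ('top','side'):
  p,d=snap(cam_); im=cv2.resize(p[:,:,::-1],None,fx=6,fy=6,interpolation=3)
  u,v=proj(cam_,[.5098,-.0897,.07]).astype(int)
  for k in range(3):
    t=np.radians(3.5+120*k)
    for ww,col in ((.04,(0,0,255)),(.092,(0,255,0))):
      a=proj(cam_,[.5098+.02*np.cos(t),-.0897+.02*np.sin(t),ww]); cv2.circle(im,tuple(((a+.5)*6).astype(int)),4,col,1)
  a=proj(cam_,[.5098,-.0897,.099]);cv2.circle(im,tuple(((a+.5)*6).astype(int)),4,(255,0,0),1)
  cv2.imwrite(f'pics/ov_{cam_}.png',im[(v-30)*6:(v+30)*6,(u-30)*6:(u+30)*6])
a=np.hstack([cv2.imread('pics/ov_top.png'),cv2.imread('pics/ov_side.png')]);cv2.imwrite('pics/ov.png',a)
"
```

```text
[[ 0.5309 -0.0893]
 [ 0.501  -0.0738]
 [ 0.5008 -0.1073]] [ 0.5109015  -0.09013829] [ 0.50910608 -0.09018831  0.099     ]
2.3486540401756426 0.02000086381485709
1.2192872174121305 0.019052021498591493
119.42810905925737 0.01987561161799677
20.353229148068895 0.01983859874083848
3.2152514937372416 0.02008083663595718
7.594643368591475 0.019672569735547984
2.005383208083515 0.021698156603730194
```

View pics/ov.png

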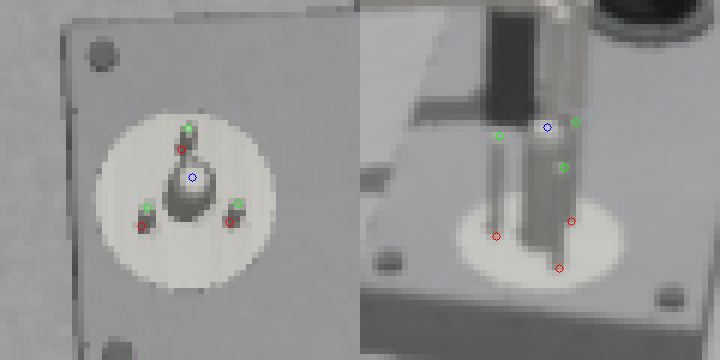

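Pins fit 3.5°, seat ≈ (0.510,-0.090). Pack A must turn by −36.9°, so I'll grasp at yaw 20° and place at −17°.

```bash
python3 -m inch '[[0.03,0,0,-10],[0.06,0,0,-20],[0.06,0,0,-30],[0.06,0,0,-40],[0.06,0,0,-47.5]]' 100; python3 -m inch '[[0,0,0,0],[0,0,0,0]]'; python3 -c "
from h import *
st(); go([.638,.1,.1],20)
q,d=snap('side','s7'); P=cloud('side',d)
u,v=proj('side',[.638,.1,.14]).astype(int)
cv2.imwrite('pics/s7z.png',cv2.resize(q[v-40:v+70,u-60:u+60,::-1],None,fx=5,fy=5,interpolation=3))
m=(np.hypot(P[...,0]-.638,P[...,1]-.1)<.07)&(P[...,2]>.05)
Q=P[m]; o=np.argsort(Q[:,2])[:40]; print(np.round(Q[o][::3]*1000))
"
```

```text
time_s: 14.98
ee_pos: [0.6389, 0.097, 0.1125]
tool_rot: [-0.264, 1.555, 0.263]
force: [0.1, -0.0, 0.5]
opening: 0.994
time_s: 15.22
ee_pos: [0.6389, 0.0981, 0.1127]
tool_rot: [-0.26, 1.555, 0.259]
force: [-0.1, 0.9, -0.6]
opening: 1.002
t 15.22 tcp [0.6389 0.0981 0.1127] toolaxes x [-0. -0. -1.] y [-0.325  0.946 -0.   ] z [ 0.946  0.325 -0.   ] yawz 19.0 op 1.002 F [-0.1  0.9 -0.6] T [-0.06 -0.02  0.06] q7 0.18
shift [ 0.0127  0.0021 -0.0002] roll -1.0404965547357818
[[678. 119. 152.]
 [679. 118. 153.]
 [593.  94. 156.]
 [680. 124. 157.]
 [591.  93. 158.]
 [678. 119. 159.]
 [588.  87. 160.]
 [594.  96. 160.]
 [681. 110. 160.]
 [687. 123. 161.]
 [590.  86. 161.]
 [591.  91. 162.]
 [685. 122. 163.]
 [594.  94. 163.]]
```

View pics/s7z.png

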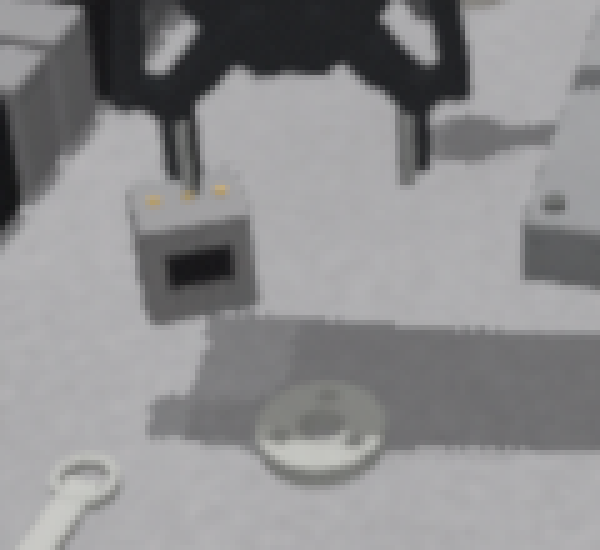

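Open tips measure z≈0.152 at reported 0.113. That is the same 26 mm offset plus the 13 mm for the open gripper, so it is consistent. I'll descend on A.

```bash
python3 -m inch '[[0.05,0.002,0,-1],[0.1,0.002,0,-1],[0.12,0.002,0,-1],[0.133,0.002,0,-1],[0.133,0.002,0,-1]]' 100; python3 -c "
from h import *
st(); go([.638,.1,-.03],20)
q,d=snap('side'); 
u,v=proj('side',[.638,.1,.04]).astype(int)
cv2.imwrite('pics/s8z.png',cv2.resize(q[v-50:v+50,u-60:u+60,::-1],None,fx=5,fy=5,interpolation=3))
"
```

```text
time_s: 15.9
ee_pos: [0.6386, 0.1008, -0.0199]
tool_rot: [-0.277, 1.553, 0.276]
force: [0.7, -0.3, -0.1]
opening: 1.0
t 15.9 tcp [ 0.6386  0.1008 -0.0199] toolaxes x [ 0. -0. -1.] y [-0.345  0.939 -0.   ] z [0.939 0.345 0.   ] yawz 20.2 op 1.0 F [ 0.7 -0.3 -0.1] T [-0.04 -0.06 -0.03] q7 0.21
shift [ 0.0101 -0.0006 -0.0009] roll 0.1835439708682287
```

View pics/s8z.png

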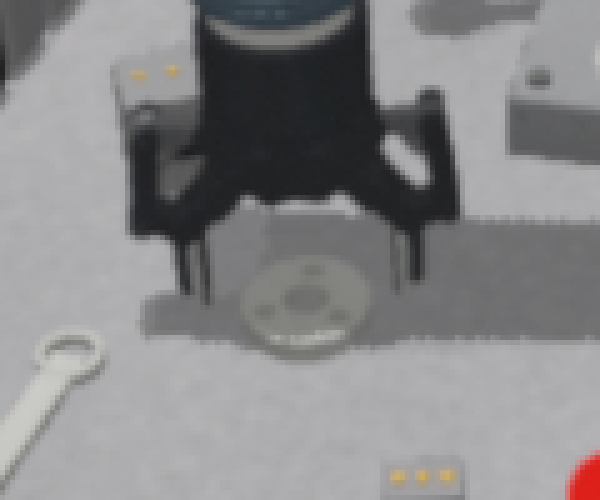

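```bash
python3 -m inch '[[0.008,0,0,0],[0.011,-0.0005,-0.001,0],[0.011,-0.0005,-0.001,0]]'; python3 -m inch '[[0,0,0,0],[0,0,0,0],[0,0,0,0]]' 50 80; python3 -c "
from h import *
st()"
```

```text
time_s: 16.32
ee_pos: [0.6372, 0.0998, -0.0312]
tool_rot: [-0.277, 1.553, 0.277]
force: [0.1, 0.1, -0.5]
opening: 0.999
time_s: 16.7
ee_pos: [0.6383, 0.1002, -0.0298]
tool_rot: [-0.276, 1.552, 0.277]
force: [-0.6, -0.8, 9.0]
opening: 0.678
t 16.7 tcp [ 0.6383  0.1002 -0.0298] toolaxes x [ 0.001  0.    -1.   ] y [-0.345  0.938 -0.   ] z [0.938 0.345 0.001] yawz 20.2 op 0.678 F [-0.6 -0.8  9. ] T [-0.05  0.56 -0.01] q7 0.21
```

```bash
python3 -m inch '[[-0.04,0,0,0],[-0.09,0,0,0],[-0.13,0,0,0],[-0.13,0,0,0]]' 50; python3 -c "
from h import *
st(); go([.51,-.09,.1],-16.7)"
```

```text
time_s: 17.2
ee_pos: [0.64, 0.1004, 0.1023]
tool_rot: [-0.276, 1.546, 0.277]
force: [0.4, -0.7, -2.0]
opening: 0.674
t 17.2 tcp [0.64   0.1004 0.1023] toolaxes x [ 0.006  0.001 -1.   ] y [-0.345  0.938 -0.001] z [0.938 0.345 0.006] yawz 20.2 op 0.674 F [ 0.4 -0.7 -2. ] T [-0.03 -0.04 -0.01] q7 0.2
shift [ 0.0012 -0.1338 -0.1878] roll 36.899920200040995
```

```bash
python3 -m inch '[[0,-0.03,-0.042,8],[0,-0.06,-0.085,16],[0,-0.09,-0.13,25],[0,-0.12,-0.17,33],[0,-0.133,-0.188,36.9]]'; python3 -m inch '[[0,0,0,0],[0,0,0,0]]'; python3 -c "
from h import *
st(); go([.51,-.09,.1],-16.7)
q,d=snap('side'); P=cloud('side',d)
u,v=proj('side',[.51,-.09,.1]).astype(int)
cv2.imwrite('pics/s9z.png',cv2.resize(q[v-50:v+50,u-60:u+60,::-1],None,fx=5,fy=5,interpolation=3))
fitpack('side',.51,-.09,.142,save='fp')
"
```

```text
time_s: 17.82
ee_pos: [0.5037, -0.0924, 0.0976]
tool_rot: [0.233, 1.561, -0.235]
force: [0.6, 0.5, -1.6]
opening: 0.674
time_s: 18.08
ee_pos: [0.5078, -0.088, 0.0984]
tool_rot: [0.227, 1.559, -0.226]
force: [-0.8, 0.4, -2.7]
opening: 0.676
t 18.07 tcp [ 0.5078 -0.088   0.0984] toolaxes x [ 0.     0.001 -1.   ] y [0.284 0.959 0.001] z [ 0.959 -0.284 -0.   ] yawz -16.5 op 0.676 F [-0.8  0.4 -2.7] T [-0.01  0.04 -0.04] q7 -0.02
shift [-0.0016 -0.0012  0.0027] roll 0.1852179321118399
side centre [ 0.516 -0.088] rad 38.0 ang min 106 harm 105.0 contrast 41.9
```

View pics/s9z.png

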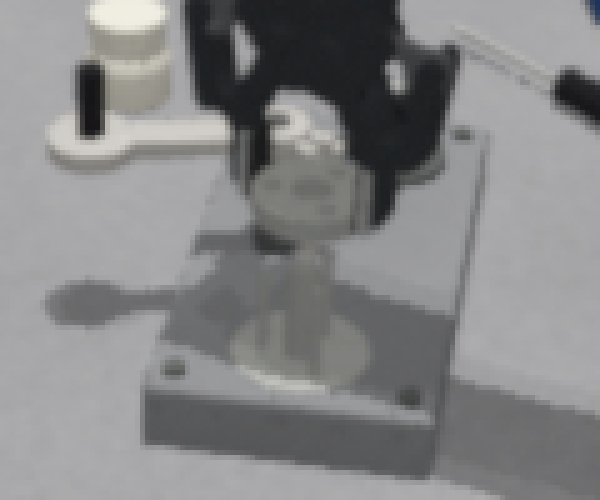

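View pics/fp.png

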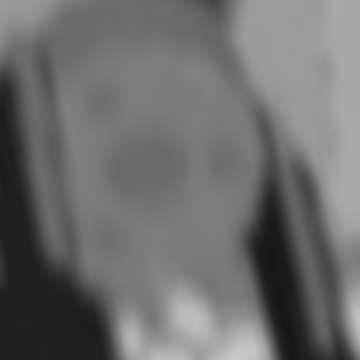

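The pack hangs over the mandrel with holes at about 4° (target 3.5°). Let me refine its actual centre and height from depth.

```bash
cat >> h.py <<'E'
def held(c,x,y,zlo,zhi,save=None):
    img,d=robot.snapshot(c); P=cloud(c,d)
    m=(np.hypot(P[...,0]-x,P[...,1]-y)<.026)&(P[...,2]>zlo)&(P[...,2]<zhi)&(img.min(2)>70)
    Q=P[m]; z=np.median(Q[:,2]); A=np.c_[Q[:,:2]-[x,y],np.ones(len(Q))]
    k=np.abs(Q[:,2]-z)<.006; co=np.linalg.lstsq(A[k],Q[k,2],rcond=None)[0]
    print("top face z",round(z,4),"n",k.sum(),"tilt",np.round(co[:2],3))
    g=cv2.cvtColor(img,cv2.COLOR_RGB2GRAY).astype(np.float32)
    best=(1e9,)
    r,X,Y=rect(c,g,x,y,z,h=.05,n=201); r=cv2.GaussianBlur(r,(0,0),1.5)
    from scipy.ndimage import map_coordinates
    offs=[(rr*np.cos(t),rr*np.sin(t)) for rr in (0,.002,.0035) for t in np.linspace(0,2*np.pi,8,endpoint=False)]
    def samp(px,py): return map_coordinates(r,[(py-y+.05)/.0005,(px-x+.05)/.0005],order=1)
    ring=[(rr*np.cos(t),rr*np.sin(t)) for rr in (.0135,.0265) for t in np.linspace(0,2*np.pi,36,endpoint=False)]
    O=np.array(offs); G=np.array(ring)
    for dx in np.arange(-.01,.0101,.001):
      for dy in np.arange(-.01,.0101,.001):
        cx,cy=x+dx,y+dy
        bore=samp(cx+O[:,0]*2,cy+O[:,1]*2).mean(); rg=samp(cx+G[:36,0],cy+G[:36,1]); 
        for a in range(0,120,3):
          v=bore
          for k in range(3):
            t=np.radians(a+120*k); h=[cx+.02*np.cos(t),cy+.02*np.sin(t)]
            b=t+np.radians(60); w=[cx+.02*np.cos(b),cy+.02*np.sin(b)]
            v+=samp(h[0]+O[:,0],h[1]+O[:,1]).mean()-samp(w[0]+O[:,0],w[1]+O[:,1]).mean()
          v-=rg.mean()
          if v<best[0]: best=(v,cx,cy,a)
    print(c,"held fit",np.round(best,4))
    if save:
        im=cv2.cvtColor(np.flipud(r).clip(0,255).astype(np.uint8),cv2.COLOR_GRAY2BGR); im=cv2.resize(im,None,fx=2,fy=2)
        f=lambda px,py:(int((px-x+.05)/.00025),int(401-(py-y+.05)/.00025))
        cv2.circle(im,f(best[1],best[2]),42,(0,0,255),1)
        for k in range(3):
            t=np.radians(best[3]+120*k); cv2.circle(im,f(best[1]+.02*np.cos(t),best[2]+.02*np.sin(t)),20,(0,255,0),1)
        cv2.imwrite(f"pics/{save}.png",im)
E
python3 -c "
from h import *
held('side',.509,-.088,.11,.17,'fp2')"
```

```text
top face z 0.1404 n 160 tilt [-0.008  0.017]
side held fit [-7.48385e+01  5.19000e-01 -9.80000e-02  1.11000e+02]
```

View pics/fp2.png

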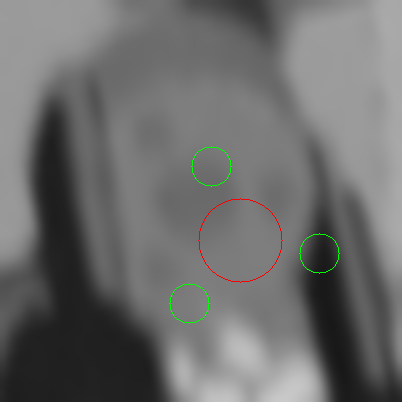

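```bash
python3 -m inch '[[0.01,-0.001,0.0026,0],[0.02,-0.001,0.0026,0],[0.023,-0.001,0.0026,0],[0.023,-0.001,0.0026,0]]'; python3 -c "
from h import *
st(); go([.51,-.0897,.075],-16.7)
q,d=snap('side')
u,v=proj('side',[.51,-.09,.1]).astype(int)
cv2.imwrite('pics/s10z.png',cv2.resize(q[v-30:v+40,u-40:u+40,::-1],None,fx=8,fy=8,interpolation=3))
"
```

```text
time_s: 18.73
ee_pos: [0.5088, -0.0915, 0.0753]
tool_rot: [0.229, 1.56, -0.229]
force: [0.5, 1.1, -3.0]
opening: 0.679
t 18.73 tcp [ 0.5088 -0.0915  0.0753] toolaxes x [-0.001  0.    -1.   ] y [ 0.287  0.958 -0.   ] z [ 0.958 -0.287 -0.001] yawz -16.7 op 0.679 F [ 0.5  1.1 -3. ] T [0.02 0.07 0.03] q7 -0.01
shift [0.0003 0.002  0.0007] roll -0.0028600298233953936
```

View pics/s10z.png

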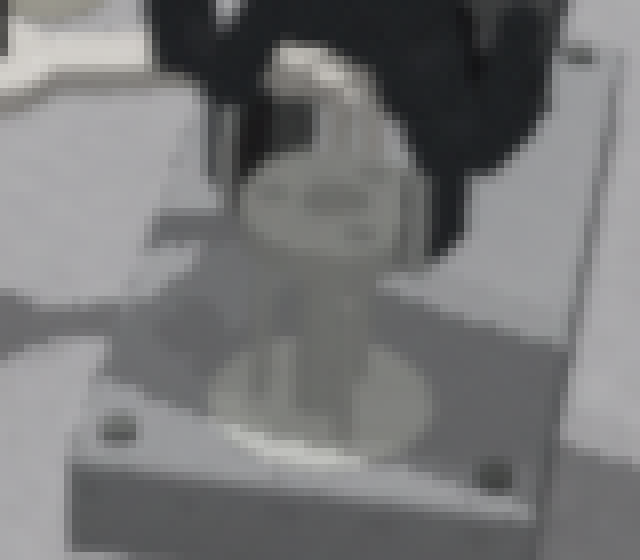

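```bash
python3 -c "
from h import *
u,v=proj('side',[.51,-.09,.1]).astype(int)
for a,b in ((335,198),(272,192),(365,234),(378,172)): print(np.round(onplane('side',u-40+a/8-.5,v-30+b/8-.5,.1173),4))
for _ in range(6):
  robot.snapshot('side'); print(np.round(tool()[0],4))
"
```

```text
[ 0.5094 -0.0918  0.1173]
[ 0.529  -0.0899  0.1173]
[ 0.4962 -0.0746  0.1173]
[ 0.4997 -0.1101  0.1173]
[ 0.5092 -0.0915  0.0759]
[ 0.5093 -0.0915  0.076 ]
[ 0.5094 -0.0915  0.0761]
[ 0.5093 -0.0915  0.0761]
[ 0.5093 -0.0915  0.0761]
[ 0.5093 -0.0915  0.076 ]
```

Camera and TCP agree on the pack centre. A 1.8 mm correction, then I descend.

```bash
python3 -m inch '[[0,0.0019,0.0005,0],[0.006,0.0019,0.0005,0],[0.012,0.0019,0.0005,0],[0.016,0.0019,0.0005,0],[0.016,0.0019,0.0005,0]]'; python3 -c "
from h import *
st()"
```

```text
time_s: 19.7
ee_pos: [0.5098, -0.0898, 0.0593]
tool_rot: [0.229, 1.56, -0.229]
force: [-0.4, 0.4, -2.9]
opening: 0.678
t 19.7 tcp [ 0.5098 -0.0898  0.0593] toolaxes x [-0.001 -0.    -1.   ] y [ 0.287  0.958 -0.   ] z [ 0.958 -0.287 -0.001] yawz -16.7 op 0.678 F [-0.4  0.4 -2.9] T [-0.01 -0.01 -0.03] q7 0.0
```

```bash
python3 -m inch '[[0.008,0,0,0],[0.016,0,0,0],[0.024,0,0,0],[0.024,0,0,0]]'; python3 -c "
from h import *
st()"
```

```text
time_s: 20.2
ee_pos: [0.5095, -0.0897, 0.035]
tool_rot: [0.229, 1.56, -0.229]
force: [-0.9, 0.2, -2.1]
opening: 0.673
t 20.2 tcp [ 0.5095 -0.0897  0.035 ] toolaxes x [-0.002  0.    -1.   ] y [ 0.287  0.958 -0.   ] z [ 0.958 -0.287 -0.002] yawz -16.7 op 0.673 F [-0.9  0.2 -2.1] T [-0.01  0.04  0.06] q7 0.01
```

Sliding freely. Down the rest, then release.

```bash
python3 -m inch '[[0.008,0,0,0],[0.016,0,0,0],[0.021,0,0,0],[0.023,0,0,0],[0.023,0,0,0]]'; python3 -c "
from h import *
st()"; python3 -m inch '[[0,0,0,0],[0,0,0,0],[0,0,0,0]]' 100;  python3 -m inch '[[-0.04,0,0,0],[-0.09,0,0,0],[-0.13,0,0,0],[-0.13,0,0,0]]'; python3 -c "
from h import *
st(); 
q,d=snap('side')
u,v=proj('side',[.51,-.09,.06]).astype(int)
cv2.imwrite('pics/s11z.png',cv2.resize(q[v-40:v+40,u-40:u+40,::-1],None,fx=7,fy=7,interpolation=3))
P=cloud('side',d); m=(np.hypot(P[...,0]-.51,P[...,1]+.09)<.028)&(np.hypot(P[...,0]-.51,P[...,1]+.09)>.022)&(P[...,2]<.08)
print(np.round(np.percentile(P[m][:,2],[10,50,90]),4))
for n,x,y in (('B',.4625,.3047),): fitpack('top',x,y);fitpack('side',x,y)
"
```

```text
time_s: 20.82
ee_pos: [0.5101, -0.0898, 0.0127]
tool_rot: [0.229, 1.559, -0.229]
force: [-0.3, 0.1, -1.7]
opening: 0.675
t 20.82 tcp [ 0.5101 -0.0898  0.0127] toolaxes x [-0. -0. -1.] y [ 0.287  0.958 -0.   ] z [ 0.958 -0.287 -0.   ] yawz -16.7 op 0.675 F [-0.3  0.1 -1.7] T [-0.06  0.08 -0.02] q7 0.03
time_s: 21.2
ee_pos: [0.5104, -0.0898, 0.0131]
tool_rot: [0.229, 1.558, -0.229]
force: [0.0, 0.1, 0.1]
opening: 0.997
time_s: 21.7
ee_pos: [0.5126, -0.0901, 0.1458]
tool_rot: [0.229, 1.552, -0.228]
force: [-0.6, 0.8, -0.7]
opening: 1.002
t 21.7 tcp [ 0.5126 -0.0901  0.1458] toolaxes x [ 0.007 -0.    -1.   ] y [0.287 0.958 0.002] z [ 0.958 -0.287  0.006] yawz -16.7 op 1.002 F [-0.6  0.8 -0.7] T [-0.02 -0.03 -0.06] q7 -0.05
[0.0497 0.0528 0.0684]
top centre [0.4617 0.3052] rad 30.5 ang min 10 harm 10.5 contrast 166.6
side centre [0.463  0.3041] rad 30.2 ang min 10 harm 10.5 contrast 177.6
```

View pics/s11z.png

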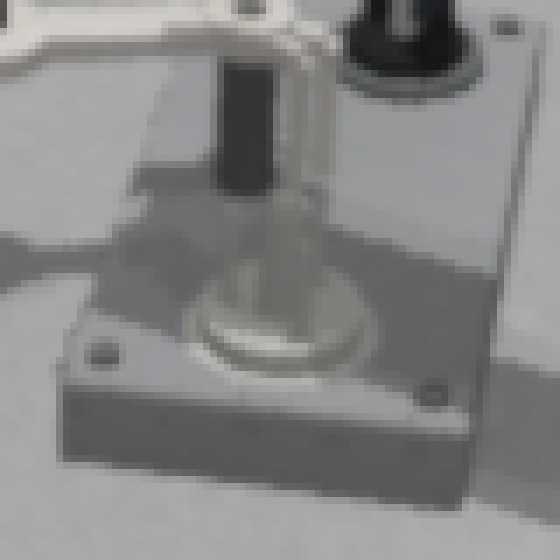

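Pack A is seated flat: its top measures 0.0528 against an expected 0.052. Pack B hasn't moved. It needs −7°, so I'll grasp at yaw −9.7 and place at −16.7.

```bash
python3 -m inch '[[0,0.055,-0.024,-3],[0,0.11,-0.048,-5],[0,0.165,-0.072,-7],[0,0.22,-0.096,-7],[0,0.275,-0.12,-7]]' 100; python3 -c "
from h import *
st(); go([.4624,.3047,.08],-9.7)"
```

```text
time_s: 22.48
ee_pos: [0.4728, 0.2095, 0.1413]
tool_rot: [0.132, 1.569, -0.134]
force: [1.7, 0.1, 0.1]
opening: 0.999
t 22.48 tcp [0.4728 0.2095 0.1413] toolaxes x [-0.002 -0.001 -1.   ] y [ 0.169  0.986 -0.002] z [ 0.986 -0.169 -0.002] yawz -9.7 op 0.999 F [1.7 0.1 0.1] T [ 0.   -0.08  0.01] q7 -0.57
shift [ 0.0612  0.0922 -0.0262] roll -0.005357154029724143
```

```bash
python3 -m inch '[[0,0.05,-0.015,0],[0.01,0.092,-0.026,0],[0.05,0.092,-0.026,0],[0.1,0.092,-0.026,0],[0.1,0.092,-0.026,0]]' 100; python3 -c "
from h import *
st(); go([.4624,.3047,.03],-9.7);go([.4624,.3047,-.0295],-9.7)
for c in ('side','top'): fitpack(c,.4625,.3047)
q,d=snap('side')
u,v=proj('side',[.4625,.3047,.04]).astype(int)
cv2.imwrite('pics/s12z.png',cv2.resize(q[v-60:v+50,u-70:u+70,::-1],None,fx=5,fy=5,interpolation=3))
"
```

```text
time_s: 23.1
ee_pos: [0.4602, 0.3005, 0.0385]
tool_rot: [0.127, 1.574, -0.138]
force: [-0.1, -0.4, 0.3]
opening: 0.998
t 23.1 tcp [0.4602 0.3005 0.0385] toolaxes x [-0.008 -0.006 -1.   ] y [ 0.168  0.986 -0.008] z [ 0.986 -0.168 -0.007] yawz -9.7 op 0.998 F [-0.1 -0.4  0.3] T [0.03 0.02 0.01] q7 -0.7
shift [0.0084 0.0046 0.0015] roll 0.012781178349115407
shift [0.0679 0.005  0.002 ] roll 0.012781178349115407
side centre [0.4567 0.35  ] rad 38.0 ang min 114 harm 98.0 contrast 65.7
top centre [0.459 0.3  ] rad 36.2 ang min 63 harm 61.5 contrast 101.6
```

View pics/s12z.png

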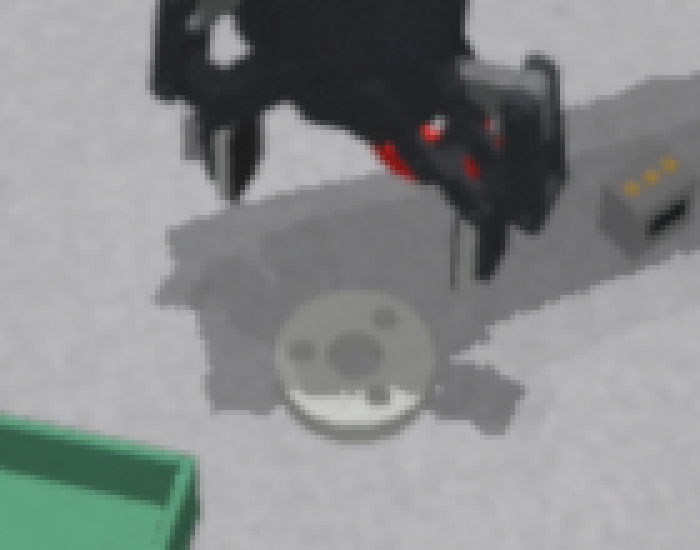

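```bash
python3 -c "
from h import *
u,v=proj('side',[.4625,.3047,.04]).astype(int)
for a,b in ((355,355),(302,350),(386,318),(378,395)): print(np.round(onplane('side',u-70+a/5-.5,v-60+b/5-.5,.012),4))
st()"; python3 -m inch '[[0.03,0.0045,0.002,0],[0.045,0.0045,0.002,0],[0.06,0.0045,0.002,0],[0.067,0.0045,0.002,0],[0.067,0.0045,0.002,0]]'; python3 -c "
from h import *
st(); go([.4624,.3047,-.0305],-9.7)"
```

```text
[0.4628 0.3049 0.012 ]
[0.4826 0.308  0.012 ]
[0.4557 0.2857 0.012 ]
[0.45   0.3196 0.012 ]
t 23.25 tcp [0.4649 0.3034 0.0439] toolaxes x [ 0.001  0.001 -1.   ] y [0.169 0.986 0.001] z [ 0.986 -0.169  0.001] yawz -9.7 op 1.001 F [0.9 0.1 0. ] T [ 0.02 -0.   -0.03] q7 -0.7
time_s: 23.88
ee_pos: [0.4667, 0.307, -0.0243]
tool_rot: [0.133, 1.567, -0.133]
force: [0.0, -0.1, -0.0]
opening: 0.999
t 23.88 tcp [ 0.4667  0.307  -0.0243] toolaxes x [-0. -0. -1.] y [ 0.169  0.986 -0.   ] z [ 0.986 -0.169 -0.   ] yawz -9.7 op 0.999 F [ 0.  -0.1 -0. ] T [-0.01  0.01 -0.05] q7 -0.69
shift [ 0.0062 -0.003  -0.0038] roll -0.0055889477711303925
```

```bash
python3 -m inch '[[0.003,-0.003,-0.0038,0],[0.006,-0.003,-0.0038,0],[0.006,-0.003,-0.0038,0]]'; python3 -c "
from h import *
st()"; python3 -m inch '[[0,0,0,0],[0,0,0,0],[0,0,0,0]]' 50 80; python3 -c "
from h import *
st()"
```

```text
time_s: 24.25
ee_pos: [0.4625, 0.3049, -0.0302]
tool_rot: [0.133, 1.567, -0.133]
force: [0.1, 0.1, 0.0]
opening: 0.998
t 24.25 tcp [ 0.4625  0.3049 -0.0302] toolaxes x [-0. -0. -1.] y [ 0.168  0.986 -0.   ] z [ 0.986 -0.168 -0.   ] yawz -9.7 op 0.998 F [0.1 0.1 0. ] T [ 0.07 -0.01 -0.02] q7 -0.69
time_s: 24.62
ee_pos: [0.4626, 0.3051, -0.0291]
tool_rot: [0.134, 1.567, -0.133]
force: [-2.6, -1.8, 12.5]
opening: 0.677
t 24.62 tcp [ 0.4626  0.3051 -0.0291] toolaxes x [-0.  0. -1.] y [0.169 0.986 0.   ] z [ 0.986 -0.169 -0.   ] yawz -9.7 op 0.677 F [-2.6 -1.8 12.5] T [-0.38  0.8  -0.1 ] q7 -0.69
```

```bash
python3 -m inch '[[-0.04,0,0,0],[-0.09,0,0,0],[-0.14,0,0,0],[-0.14,0,0,0]]' 50; python3 -c "
from h import *
st(); go([.51,-.0897,.11],-16.7)"
```

```text
time_s: 25.12
ee_pos: [0.4651, 0.3067, 0.1135]
tool_rot: [0.137, 1.561, -0.129]
force: [-0.0, -0.1, -2.6]
opening: 0.676
t 25.12 tcp [0.4651 0.3067 0.1135] toolaxes x [ 0.006  0.005 -1.   ] y [0.169 0.986 0.006] z [ 0.986 -0.169  0.005] yawz -9.7 op 0.676 F [-0.  -0.1 -2.6] T [ 0.   -0.02  0.07] q7 -0.72
shift [ 0.0019 -0.3831  0.1111] roll 6.991536725263771
```

```bash
python3 -m inch '[[0,-0.055,0.016,2],[0,-0.11,0.032,4],[0,-0.165,0.048,6],[0,-0.22,0.064,7],[0,-0.275,0.08,7]]'; python3 -c "
from h import *
st(); go([.51,-.0897,.11],-16.7)"
```

```text
time_s: 25.75
ee_pos: [0.4942, 0.0186, 0.1087]
tool_rot: [0.228, 1.56, -0.229]
force: [1.6, -0.4, -1.4]
opening: 0.679
t 25.75 tcp [0.4942 0.0186 0.1087] toolaxes x [-0.002 -0.    -1.   ] y [ 0.287  0.958 -0.001] z [ 0.958 -0.287 -0.002] yawz -16.7 op 0.679 F [ 1.6 -0.4 -1.4] T [ 0.01 -0.14  0.01] q7 -0.27
shift [-0.0013 -0.0992  0.0463] roll 0.0095792076318304
```

```bash
python3 -m inch '[[0,-0.05,0.024,0],[0,-0.09,0.042,0],[0,-0.099,0.046,0],[0,-0.099,0.046,0],[0,-0.099,0.046,0]]'; python3 -c "
from h import *
robot.snapshot('side')
st(); go([.51,-.0897,.08],-16.7)
q,d=snap('side')
u,v=proj('side',[.51,-.09,.12]).astype(int)
cv2.imwrite('pics/s13z.png',cv2.resize(q[v-30:v+40,u-40:u+40,::-1],None,fx=8,fy=8,interpolation=3)); print(u,v)
"
```

```text
time_s: 26.38
ee_pos: [0.5103, -0.0857, 0.1092]
tool_rot: [0.228, 1.56, -0.226]
force: [0.1, 0.8, -2.4]
opening: 0.675
t 26.43 tcp [ 0.5105 -0.0857  0.1094] toolaxes x [-0.001  0.001 -1.   ] y [0.285 0.959 0.001] z [ 0.959 -0.285 -0.001] yawz -16.5 op 0.677 F [ 0.6 -0.4 -1.9] T [0.03 0.03 0.02] q7 -0.05
shift [ 0.0294 -0.004   0.0007] roll 0.15946111944296604
337 223
```

View pics/s13z.png

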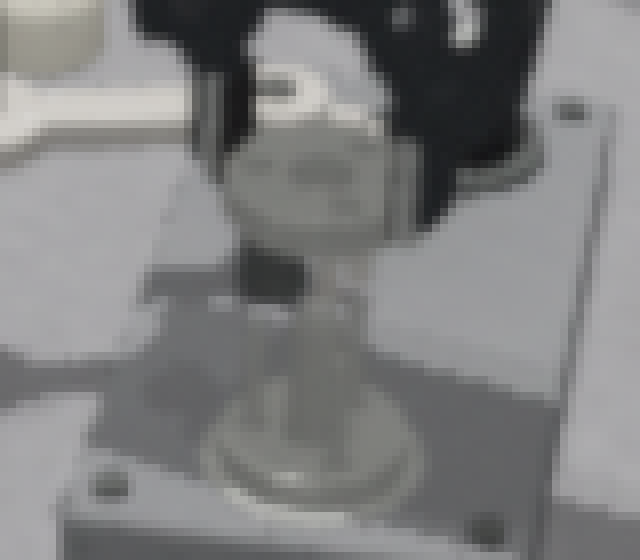

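```bash
python3 -c "
from h import *
for a,b in ((320,172),(258,165),(345,210)): print(np.round(onplane('side',337-40+a/8-.5,223-30+b/8-.5,.151),4))
"; python3 -m inch '[[0.01,-0.004,0.0005,0],[0.02,-0.004,0.0005,0],[0.03,-0.004,0.0005,0],[0.03,-0.004,0.0005,0]]'; python3 -c "
from h import *
robot.snapshot('side')
st(); go([.51,-.0897,.06],-16.7)"
```

```text
[ 0.5113 -0.0847  0.151 ]
[ 0.5303 -0.0835  0.151 ]
[ 0.4994 -0.0657  0.151 ]
time_s: 26.98
ee_pos: [0.5091, -0.0914, 0.0787]
tool_rot: [0.229, 1.561, -0.229]
force: [0.2, 0.3, -1.7]
opening: 0.678
t 27.02 tcp [ 0.5097 -0.0916  0.0793] toolaxes x [-0.001  0.    -1.   ] y [ 0.287  0.958 -0.   ] z [ 0.958 -0.287 -0.001] yawz -16.7 op 0.675 F [-0.1 -0.4 -2.1] T [-0.02 -0.   -0.02] q7 -0.02
shift [ 0.0193  0.0019 -0.0002] roll 0.004503714290365224
```

```bash
python3 -m inch '[[0,0.0019,0.0003,0],[0.006,0.0019,0.0003,0],[0.013,0.0019,0.0003,0],[0.02,0.0019,0.0003,0],[0.02,0.0019,0.0003,0]]'; python3 -m inch '[[0.008,0,0,0],[0.016,0,0,0],[0.016,0,0,0]]'; python3 -c "
from h import *
st()"
```

```text
time_s: 27.65
ee_pos: [0.5102, -0.0898, 0.059]
tool_rot: [0.229, 1.56, -0.229]
force: [0.0, 0.4, -2.2]
opening: 0.675
time_s: 28.02
ee_pos: [0.5102, -0.0898, 0.043]
tool_rot: [0.229, 1.56, -0.229]
force: [-0.3, -0.1, -1.4]
opening: 0.677
t 28.02 tcp [ 0.5102 -0.0898  0.043 ] toolaxes x [-0.002  0.    -1.   ] y [ 0.287  0.958 -0.   ] z [ 0.958 -0.287 -0.002] yawz -16.7 op 0.677 F [-0.3 -0.1 -1.4] T [-0.03  0.04  0.  ] q7 -0.01
```

```bash
python3 -m inch '[[0.008,0,0,0],[0.014,0,0,0],[0.018,0,0,0],[0.018,0,0,0]]'; python3 -c "
from h import *
st()"; python3 -m inch '[[0,0,0,0],[0,0,0,0],[0,0,0,0]]' 100;  python3 -m inch '[[-0.04,0,0,0],[-0.09,0,0,0],[-0.13,0,0,0],[-0.13,0,0,0]]'; python3 -c "
from h import *
st(); 
q,d=snap('side','s14')
u,v=proj('side',[.51,-.09,.06]).astype(int)
cv2.imwrite('pics/s14z.png',cv2.resize(q[v-40:v+40,u-40:u+40,::-1],None,fx=7,fy=7,interpolation=3))
P=cloud('side',d); r=np.hypot(P[...,0]-.51,P[...,1]+.09); m=(r<.028)&(r>.022)&(P[...,2]<.09)
print(np.round(np.percentile(P[m][:,2],[10,30,50,70,90]),4))
for r in robot.regions_of('pack0','side'): print(round(r['p'],2),r['bbox'])
snap('top','t14')
for r in robot.regions_of('pack0','top'): print(round(r['p'],2),r['bbox'])
"
```

```text
time_s: 28.52
ee_pos: [0.5106, -0.0898, 0.0255]
tool_rot: [0.229, 1.559, -0.229]
force: [0.2, -0.5, -2.6]
opening: 0.673
t 28.52 tcp [ 0.5106 -0.0898  0.0255] toolaxes x [-0.001  0.    -1.   ] y [ 0.287  0.958 -0.   ] z [ 0.958 -0.287 -0.001] yawz -16.7 op 0.673 F [ 0.2 -0.5 -2.6] T [-0.03 -0.02  0.04] q7 0.0
time_s: 28.9
ee_pos: [0.5112, -0.0899, 0.0261]
tool_rot: [0.229, 1.558, -0.229]
force: [-0.5, 0.1, -0.0]
opening: 0.999
time_s: 29.4
ee_pos: [0.5134, -0.0902, 0.159]
tool_rot: [0.229, 1.552, -0.228]
force: [0.4, -0.2, -0.7]
opening: 1.001
t 29.4 tcp [ 0.5134 -0.0902  0.159 ] toolaxes x [ 0.007 -0.    -1.   ] y [0.287 0.958 0.002] z [ 0.958 -0.287  0.007] yawz -16.7 op 1.001 F [ 0.4 -0.2 -0.7] T [0.04 0.02 0.05] q7 -0.07
[0.0537 0.0634 0.0645 0.0654 0.0719]
0.89 [314.9, 429.3, 351.8, 465.8]
0.76 [325.6, 233.7, 345.5, 251.5]
0.65 [325.4, 252.7, 345.5, 256.6]
0.64 [317.6, 326.1, 347.6, 354.8]
0.25 [364.1, 344.2, 385.8, 366.5]
0.71 [127.5, 298.2, 154.1, 322.4]
0.65 [227.1, 272.2, 250.1, 297.1]
```

View pics/s14z.png

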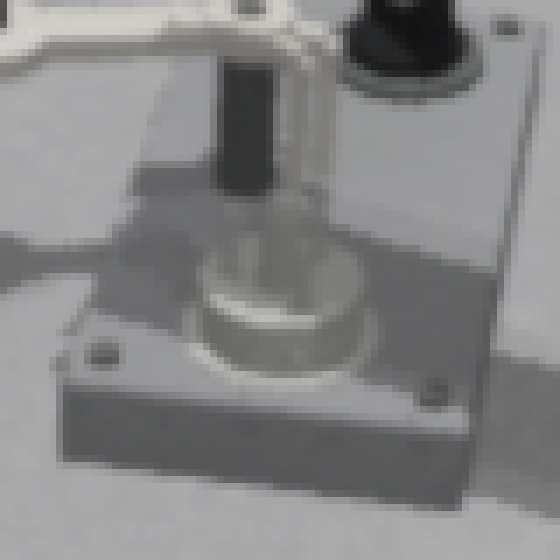

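View pics/s14.png

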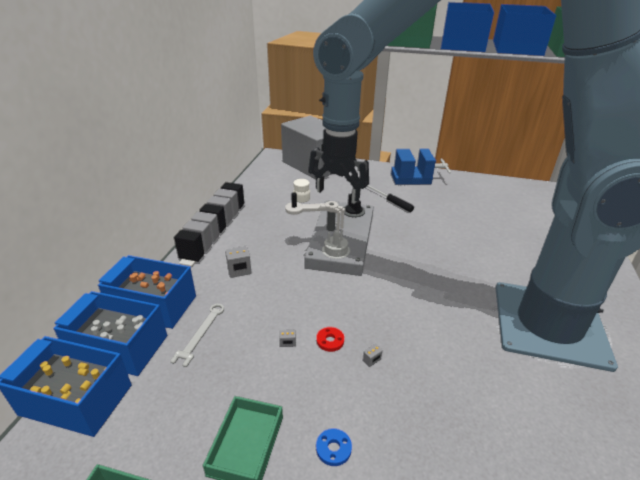

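Both packs are seated: the stack top is flat at 0.0645 (0.064 expected). Only red and blue look-alikes remain on the bench. Now to find the handle and swing it back.

```bash
python3 -c "
from h import *
for c in ('side','top'):
  q,d=snap(c); P=cloud(c,d).reshape(-1,3); m=(np.hypot(P[:,0]-.638,P[:,1]+.146)<.03)&(P[:,2]>.145)&(P[:,2]<.162); print(c,m.sum(),np.round(P[m].mean(0),4),np.round(P[m].min(0),3),np.round(P[m].max(0),3)) if m.any() else print(c,0)
st(); go([.637,-.147,.175])"
```

```text
side 36 [ 0.6388 -0.1441  0.1529] [ 0.633 -0.154  0.145] [ 0.646 -0.139  0.159]
top 0
t 29.7 tcp [ 0.51   -0.0898  0.1547] toolaxes x [-0.002  0.    -1.   ] y [ 0.287  0.958 -0.001] z [ 0.958 -0.287 -0.002] yawz -16.7 op 1.002 F [-0.5  0.2  0.1] T [ 0.03  0.01 -0.  ] q7 -0.07
shift [-0.0206 -0.0183  0.138 ] roll None
```

```bash
python3 -m inch '[[-0.02,-0.005,0.035,10.5],[-0.022,-0.01,0.07,21],[-0.022,-0.015,0.105,31.5],[-0.022,-0.018,0.138,42],[-0.022,-0.018,0.138,52.5]]' 60; python3 -m inch '[[0,0,0,0],[0,0,0,0]]'; python3 -c "
from h import *
st(); go([.638,-.147,.101],-69.5)
q,d=snap('side')
u,v=proj('side',[.638,-.147,.16]).astype(int)
cv2.imwrite('pics/s15z.png',cv2.resize(q[v-40:v+40,u-40:u+40,::-1],None,fx=7,fy=7,interpolation=3))
"
```

```text
time_s: 30.32
ee_pos: [0.6391, -0.1477, 0.1763]
tool_rot: [0.941, 1.357, -0.944]
force: [-1.0, 0.3, -0.8]
opening: 0.6
time_s: 30.58
ee_pos: [0.6373, -0.1465, 0.1772]
tool_rot: [0.935, 1.362, -0.936]
force: [-0.4, 0.6, 0.7]
opening: 0.592
t 30.57 tcp [ 0.6373 -0.1465  0.1772] toolaxes x [-0.001  0.    -1.   ] y [ 0.934  0.358 -0.001] z [ 0.358 -0.934 -0.001] yawz -69.0 op 0.592 F [-0.4  0.6  0.7] T [0.02 0.02 0.01] q7 -0.78
shift [0.0762 0.0005 0.0007] roll 0.5072804983226575
```

View pics/s15z.png

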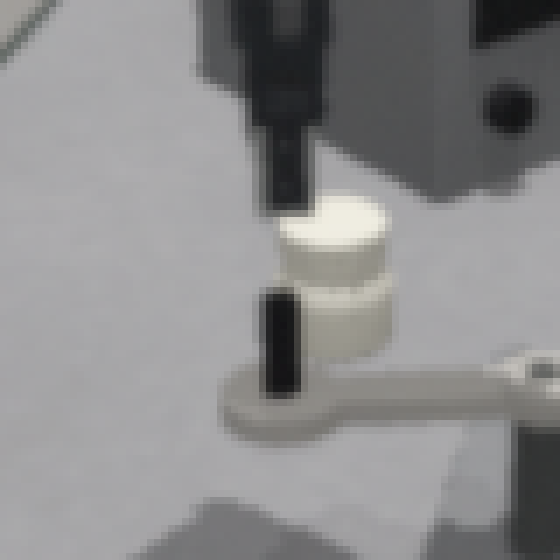

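```bash
python3 -m inch '[[0.03,0.0005,0.0005,0],[0.055,0.0005,0.0005,0],[0.074,0.0005,0.0005,0],[0.074,0.0005,0.0005,0]]'; python3 -m inch '[[0,0,0,0],[0,0,0,0],[0,0,0,0]]' 0 30; python3 -c "
from h import *
st()
q,d=snap('side')
u,v=proj('side',[.638,-.147,.16]).astype(int)
cv2.imwrite('pics/s16z.png',cv2.resize(q[v-40:v+40,u-40:u+40,::-1],None,fx=7,fy=7,interpolation=3))"
```

```text
time_s: 31.12
ee_pos: [0.6374, -0.1467, 0.1025]
tool_rot: [0.937, 1.362, -0.938]
force: [0.2, -0.1, 0.2]
opening: 0.603
time_s: 31.5
ee_pos: [0.6394, -0.1473, 0.105]
tool_rot: [0.938, 1.357, -0.937]
force: [-0.8, 0.6, 4.5]
opening: 0.174
t 31.5 tcp [ 0.6394 -0.1473  0.105 ] toolaxes x [ 0.002 -0.    -1.   ] y [0.935 0.355 0.002] z [ 0.355 -0.935  0.001] yawz -69.2 op 0.174 F [-0.8  0.6  4.5] T [-0.01  0.05 -0.  ] q7 -0.75
```

View pics/s16z.png

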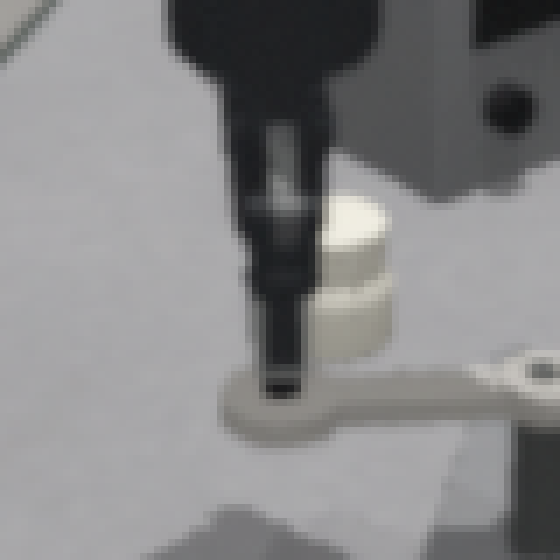

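```bash
python3 -m inch '[[0,-0.0015,-0.0173,-10],[0,-0.006,-0.0341,-20],[0,-0.0133,-0.0498,-30],[0,-0.0233,-0.064,-40],[0,-0.0356,-0.0763,-50]]'; python3 -c "
from h import *
st()"
```

```text
time_s: 32.17
ee_pos: [0.5788, -0.0889, 0.1049]
tool_rot: [0.258, 1.553, -0.259]
force: [-0.7, -3.4, 4.7]
opening: 0.177
t 32.17 tcp [ 0.5788 -0.0889  0.1049] toolaxes x [ 0.002 -0.001 -1.   ] y [ 0.324  0.946 -0.   ] z [ 0.946 -0.324  0.003] yawz -18.9 op 0.177 F [-0.7 -3.4  4.7] T [-0.72  0.24 -0.12] q7 -0.09
```

```bash
python3 -m inch '[[0,-0.0015,-0.0173,-10],[0,-0.006,-0.0341,-20],[0,-0.0133,-0.0498,-30],[0,-0.0227,-0.063,-39],[0,-0.0235,-0.0645,-40]]'; python3 -m inch '[[0,0,-0.001,0],[0,0,-0.002,0],[0,0,-0.002,0]]'; python3 -c "
from h import *
st()"
```

```text
time_s: 32.8
ee_pos: [0.5104, -0.0902, 0.1049]
tool_rot: [-0.286, 1.549, 0.284]
force: [2.9, -0.7, 5.4]
opening: 0.176
time_s: 33.17
ee_pos: [0.5104, -0.0902, 0.1049]
tool_rot: [-0.285, 1.547, 0.283]
force: [4.4, -1.1, 5.9]
opening: 0.175
t 33.17 tcp [ 0.5104 -0.0902  0.1049] toolaxes x [ 0.005 -0.001 -1.   ] y [-0.354  0.935 -0.002] z [0.935 0.354 0.004] yawz 20.7 op 0.175 F [ 4.4 -1.1  5.9] T [-0.13 -0.8  -0.02] q7 0.5
```

The arm is at its home stop: position holds while the force rises. I'll release and lift.

```bash
python3 -m inch '[[0,0,0,0],[0,0,0,0],[-0.04,0,0,0],[-0.08,0,0,0],[-0.08,0,0,0]]' 50; python3 -c "
from h import *
st(); 
for c in ('side',):
  q,d=snap(c,'s17'); P=cloud(c,d).reshape(-1,3)
  for nm,x,y,r,z0,z1 in (('handle',.51,-.088,.03,.145,.162),('knob',.502,-.289,.045,.08,.095)):
    m=(np.hypot(P[:,0]-x,P[:,1]-y)<r)&(P[:,2]>z0)&(P[:,2]<z1); Q=P[m]; print(nm,m.sum(),np.round(Q.mean(0),4))
knob(); go([.502,-.291,.15]) 
u,v=proj('side',[.505,-.19,.1]).astype(int)
cv2.imwrite('pics/s17z.png',cv2.resize(q[v-50:v+50,u-60:u+60,::-1],None,fx=6,fy=6,interpolation=3))"
```

```text
time_s: 33.8
ee_pos: [0.5092, -0.0902, 0.1861]
tool_rot: [-0.285, 1.548, 0.283]
force: [0.7, -0.9, -0.2]
opening: 0.501
t 33.8 tcp [ 0.5092 -0.0902  0.1861] toolaxes x [ 0.004 -0.    -1.   ] y [-0.355  0.935 -0.002] z [0.935 0.355 0.004] yawz 20.8 op 0.501 F [ 0.7 -0.9 -0.2] T [-0.   -0.02  0.  ] q7 0.49
handle 45 [ 0.5104 -0.0857  0.1534]
knob 75 [ 0.5032 -0.2855  0.0863]
top knob n 142 c 501.8 -290.9 mean [ 0.5012 -0.29    0.0875] size 14.0 55.6 bar yaw 130.2
side knob n 72 c 503.3 -287.5 mean [ 0.5025 -0.2849  0.0863] size 16.0 57.3 bar yaw 131.9
shift [ 0.0327 -0.1865 -0.0756] roll None
```

View pics/s17z.png

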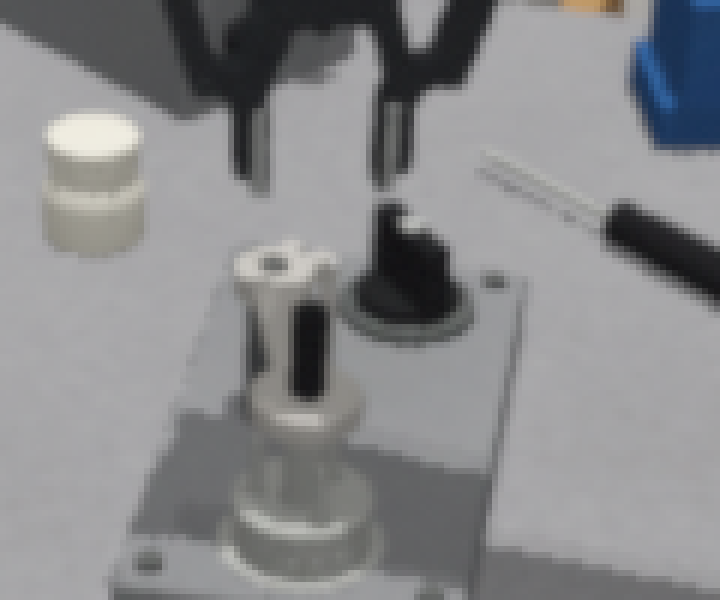

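The keeper is home over the stack; the knob bar is at about 130.5°. Going to the knob.

```bash
python3 -m inch '[[0,-0.05,-0.02,-5],[0,-0.1,-0.04,-10],[0,-0.15,-0.06,-15],[0,-0.187,-0.076,-19.7],[0,-0.187,-0.076,-19.7]]'; python3 -m inch '[[0.03,0,0,0],[0.03,0,0,0]]'; python3 -c "
from h import *
st(); go([.502,-.2905,.1],40.5)"
```

```text
time_s: 34.58
ee_pos: [0.5006, -0.2956, 0.182]
tool_rot: [-0.548, 1.504, 0.549]
force: [0.8, 0.9, 0.6]
opening: 0.5
time_s: 34.83
ee_pos: [0.5009, -0.2893, 0.1508]
tool_rot: [-0.55, 1.503, 0.559]
force: [-0.2, -0.6, 0.8]
opening: 0.5
t 34.83 tcp [ 0.5009 -0.2893  0.1508] toolaxes x [-0.006  0.004 -1.   ] y [-0.65   0.76   0.007] z [ 0.76   0.65  -0.002] yawz 40.6 op 0.5 F [-0.2 -0.6  0.8] T [-0.02 -0.03 -0.03] q7 1.2
shift [ 0.0508 -0.002   0.0002] roll 0.0528256980237245
```

```bash
python3 -m inch '[[0.04,-0.001,0,0],[0.08,-0.001,0,0],[0.1,-0.001,0,0],[0.112,-0.001,0,0],[0.112,-0.001,0,0]]'; python3 -c "
from h import *
st(); go([.502,-.2905,.0365],40.5)
q,d=snap('side')
u,v=proj('side',[.502,-.29,.09]).astype(int)
cv2.imwrite('pics/s18z.png',cv2.resize(q[v-40:v+40,u-40:u+40,::-1],None,fx=7,fy=7,interpolation=3))"
```

```text
time_s: 35.45
ee_pos: [0.5036, -0.292, 0.0417]
tool_rot: [-0.553, 1.5, 0.554]
force: [1.3, -0.4, -1.0]
opening: 0.503
t 35.45 tcp [ 0.5036 -0.292   0.0417] toolaxes x [-0.001  0.001 -1.   ] y [-0.65   0.76   0.001] z [ 0.76  0.65 -0.  ] yawz 40.5 op 0.503 F [ 1.3 -0.4 -1. ] T [ 0.02  0.02 -0.03] q7 1.21
shift [ 0.0052  0.0022 -0.0002] roll 0.03438584734500694
```

View pics/s18z.png

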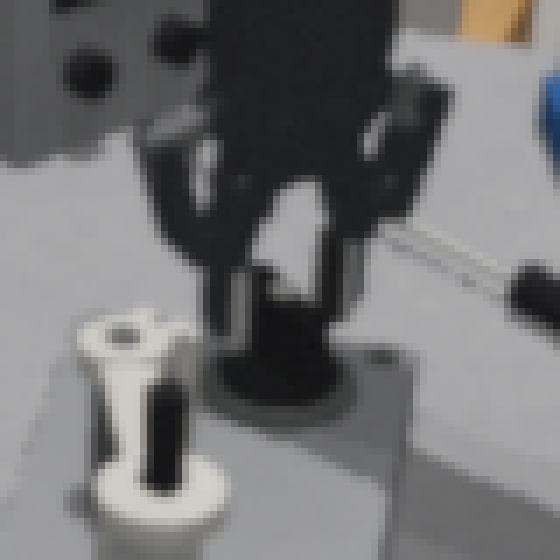

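```bash
python3 -m inch '[[0.004,0.002,0,0],[0.004,0.002,0,0]]'; python3 -m inch '[[0,0,0,0],[0,0,0,0],[0,0,0,0],[0,0,0,0]]' 0 110; python3 -m inch '[[0,0,0,10],[0,0,0,20],[0,0,0,30],[0,0,0,40],[0,0,0,50]]'; python3 -c "
from h import *
st()"
```

```text
time_s: 35.75
ee_pos: [0.5025, -0.291, 0.0382]
tool_rot: [-0.553, 1.499, 0.553]
force: [-0.4, 0.5, -0.1]
opening: 0.495
time_s: 36.25
ee_pos: [0.5027, -0.2911, 0.0384]
tool_rot: [-0.553, 1.499, 0.553]
force: [-0.8, 1.3, 5.5]
opening: 0.14
time_s: 36.88
ee_pos: [0.5028, -0.291, 0.0384]
tool_rot: [0.134, 1.566, -0.134]
force: [-1.0, 1.3, 4.4]
opening: 0.137
t 36.88 tcp [ 0.5028 -0.291   0.0384] toolaxes x [ 0.001  0.    -1.   ] y [0.17  0.985 0.   ] z [ 0.985 -0.17   0.001] yawz -9.8 op 0.137 F [-1.   1.3  4.4] T [0.27 0.23 0.07] q7 0.53
```

```bash
python3 -m inch '[[0,0,0,10],[0,0,0,20],[0,0,0,30],[0,0,0,40],[0,0,0,47]]'; python3 -c "
from h import *
st()"; python3 -m inch '[[0,0,0,8],[0,0,0,16],[0,0,0,24],[0,0,0,31],[0,0,0,31]]'; python3 -c "
from h import *
st()"
```

```text
time_s: 37.5
ee_pos: [0.503, -0.2911, 0.0384]
tool_rot: [0.771, 1.429, -0.771]
force: [-0.1, 0.1, 4.6]
opening: 0.139
t 37.5 tcp [ 0.503  -0.2911  0.0384] toolaxes x [ 0.001 -0.    -1.   ] y [0.836 0.549 0.001] z [ 0.549 -0.836  0.001] yawz -56.7 op 0.139 F [-0.1  0.1  4.6] T [0.24 0.32 0.6 ] q7 -0.11
time_s: 38.12
ee_pos: [0.503, -0.2912, 0.0384]
tool_rot: [1.175, 1.229, -1.176]
force: [-0.2, -0.5, 6.3]
opening: 0.139
t 38.12 tcp [ 0.503  -0.2912  0.0384] toolaxes x [ 0.    -0.001 -1.   ] y [0.999 0.046 0.   ] z [ 0.046 -0.999  0.001] yawz -87.4 op 0.139 F [-0.2 -0.5  6.3] T [0.12 0.19 0.78] q7 -0.54
```

The knob is against its clockwise stop (torque 0.78 N m, yaw −87.4°). I'll release, retreat and check.

```bash
python3 -m inch '[[0,0,0,0],[0,0,0,0],[0,0,0,0]]' 50;  python3 -m inch '[[-0.03,0,0,0],[-0.08,0,0,0],[-0.13,0,0,0],[-0.17,0,0,0],[-0.17,0,0,0]]'; python3 -m inch '[[0,-0.03,-0.04,0],[0,-0.03,-0.09,0],[0,-0.03,-0.14,0],[0,-0.03,-0.2,0],[0,-0.03,-0.26,0]]'; python3 -m inch '[[0,0,-0.06,0],[0,0,-0.12,0],[0,0,-0.12,0],[0,0,-0.12,0]]'; python3 -c "
from h import *
st(); knob()
p,d=snap('top','t19'); q,d=snap('side','s19'); P=cloud('side',d)
u,v=proj('side',[.505,-.17,.08]).astype(int)
cv2.imwrite('pics/s19z.png',cv2.resize(q[v-50:v+50,u-60:u+60,::-1],None,fx=6,fy=6,interpolation=3))
for c in ('side','top'):
  q,d=snap(c);P=cloud(c,d).reshape(-1,3)
  for nm,x,y,r,z0,z1 in (('handle',.51,-.088,.03,.150,.162),('stack',.51,-.09,.03,.045,.085)):
    m=(np.hypot(P[:,0]-x,P[:,1]-y)<r)&(P[:,2]>z0)&(P[:,2]<z1); Q=P[m]; print(c,nm,m.sum(),np.round(Q.mean(0),4),np.round(np.percentile(Q[:,2],[50,75,90]),4)) if m.any() else 0
for th in ('relay','contactor','screwdriver','wrench','jar','parts_tray'):
  P=cloud('top',d)
  for r in robot.regions_of(th,'top'):
    if r['p']>.4: print(th,round(r['p'],2),np.round(np.nanmedian(P[r['region']],0),3))
"
```

```text
time_s: 38.5
ee_pos: [0.5023, -0.2911, 0.0377]
tool_rot: [1.177, 1.23, -1.177]
force: [0.3, 0.8, -0.6]
opening: 0.499
time_s: 39.12
ee_pos: [0.504, -0.2925, 0.2109]
tool_rot: [1.178, 1.224, -1.174]
force: [-0.1, -0.6, -0.1]
opening: 0.5
time_s: 39.75
ee_pos: [0.4601, -0.0308, 0.2071]
tool_rot: [1.177, 1.23, -1.178]
force: [1.1, 0.3, -0.3]
opening: 0.502
time_s: 40.25
ee_pos: [0.4553, 0.0866, 0.2072]
tool_rot: [1.176, 1.23, -1.178]
force: [-0.6, -1.1, -0.3]
opening: 0.497
t 40.25 tcp [0.4553 0.0866 0.2072] toolaxes x [-0.001 -0.001 -1.   ] y [ 0.999  0.044 -0.001] z [ 0.044 -0.999  0.001] yawz -87.5 op 0.497 F [-0.6 -1.1 -0.3] T [-0.04  0.05  0.02] q7 -1.52
top knob n 157 c 501.4 -290.6 mean [ 0.5013 -0.2901  0.0871] size 56.0 15.1 bar yaw 3.6
side knob n 32 c 485.4 -287.5 mean [ 0.4857 -0.2872  0.0861] size 17.6 17.1 bar yaw 177.6
side handle 10 [ 0.5156 -0.0855  0.1552] [0.1554 0.1573 0.1582]
side stack 323 [ 0.5074 -0.0805  0.0644] [0.0642 0.0666 0.0768]
top handle 42 [ 0.5089 -0.0896  0.1564] [0.1564 0.1584 0.1598]
top stack 166 [ 0.497  -0.0842  0.0636] [0.0639 0.0659 0.0677]
contactor 0.71 [0.73  0.01  0.059]
screwdriver 0.89 [ 0.378 -0.429  0.022]
wrench 0.68 [0.733 0.234 0.007]
parts_tray 0.93 [0.545 0.444 0.007]
parts_tray 0.44 [ 0.51  -0.191  0.041]
```

View pics/s19z.png

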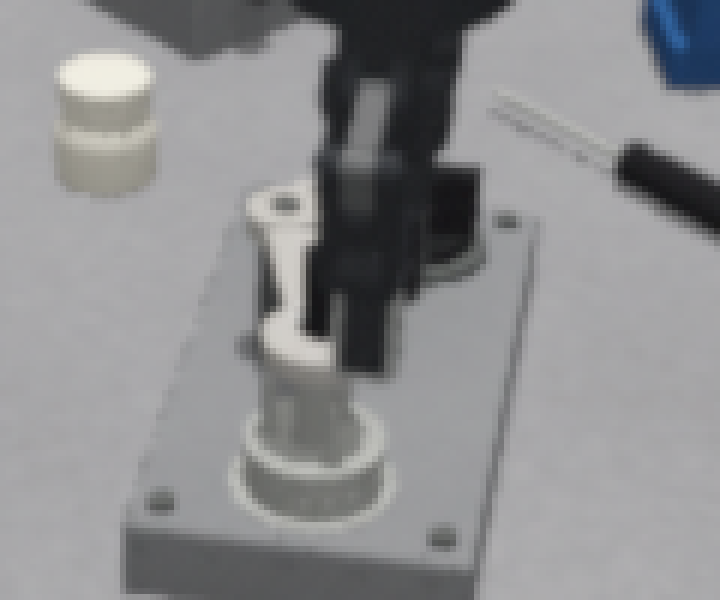

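View pics/t19.png

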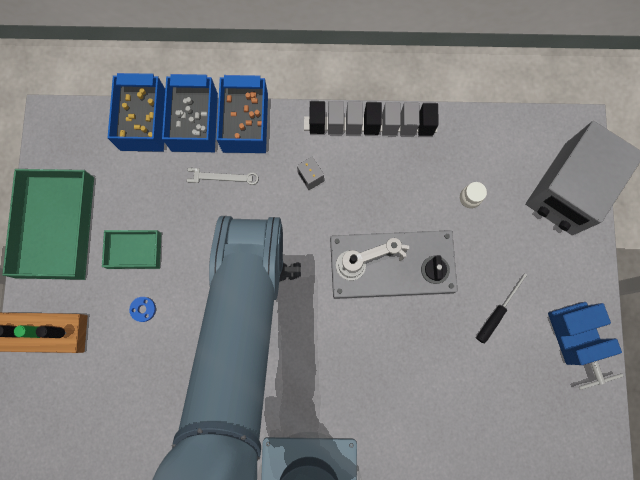

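The keeper is home: handle (0.509,-0.090), same as at the start. The knob bar is at 3.6° (3.2° at the start) and the stack top is at 0.064. Only the blue look-alike shows in the top view, with the red one under the arm. The robot touches nothing, so I'm handing in.

```bash
python3 -c "
from h import *
robot.close_job(); st()"
```

```text
the job is handed in; nothing more can be done
the job is handed in; nothing more can be done
```

I stacked both steel packs on the mandrel, locked the keeper arm back over them, and handed the job in at about 41 s of the 210 s. Only two packs were present. I turned the knob counterclockwise about 2.2 rad and swung the arm out about 1.55 rad. I then placed the packs with their holes over the pins, swung the arm home and turned the knob back clockwise to its stop.

**Last checks before hand-in:**
- **Packs:** the stack top was at 0.064 m, which is exactly two packs fully down. Both slid down the pins without resistance.
- **Keeper:** the handle was back at its starting position, (0.509, −0.090).
- **Knob:** the bar was at 3.6°, against 3.2° at the start, and the wrist read 0.78 N m against the stop before I released it.
- **Bystanders:** the contactor, screwdriver, wrench and parts tray measured within about 15 mm of the start, and the jar looked unmoved in the top picture. The arm hid both relays in the last top picture, so I did not re-measure them. I last saw them in place in the side picture after the second pack.

**What disagreed:** the real finger tips sit about 26 mm above the reported tool point. Because of that, my first grip on the knob closed on air above the bar. I measured the offset with the side camera and corrected for it from then on. The last side-view knob reading, 177.6°, was unreliable because the gripper hid most of the bar.

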